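Square up tensile specimens in the tilting tray under the bench magnifier

TASK

Swing the magnifier clear of the tray to its free side, then put every loose test specimen into the tray's open part, lying flat and lengthwise, each in line with a lane of its own. Tip the tray by its handle to about 40 degrees (between 35 and 45, and never beyond 50) and keep it there until all the specimens have slid down their lanes under the clear window and rest end-on against the end stop, then bring the tray down fully level again. Finally swing the magnifier back so that its lens is centred over the window, and leave the oil bottle, the beaker and the spanner alone.

Things in the scene. Friction and masses are not known exactly. Their poses are not given: they have to be found in the camera images.
- bar0: grey plastic tensile test specimen, 90 g, 100 mm long: a 24 x 24 x 26 mm square head at each end and a round waist 16 mm thick and 48 mm long between them. The origin is its middle, 12 mm above what it lies on; its x axis runs along its length. All specimens are alike and either end may go first; it may lie on any of its four sides. None when this start does not have it (2 to 4 are present)
- bar1: grey plastic tensile test specimen, 90 g, 100 mm long: a 24 x 24 x 26 mm square head at each end and a round waist 16 mm thick and 48 mm long between them. The origin is its middle, 12 mm above what it lies on; its x axis runs along its length. All specimens are alike and either end may go first; it may lie on any of its four sides. None when this start does not have it (2 to 4 are present)
- bar2: grey plastic tensile test specimen, 90 g, 100 mm long: a 24 x 24 x 26 mm square head at each end and a round waist 16 mm thick and 48 mm long between them. The origin is its middle, 12 mm above what it lies on; its x axis runs along its length. All specimens are alike and either end may go first; it may lie on any of its four sides. None when this start does not have it (2 to 4 are present)
- bar3: grey plastic tensile test specimen, 90 g, 100 mm long: a 24 x 24 x 26 mm square head at each end and a round waist 16 mm thick and 48 mm long between them. The origin is its middle, 12 mm above what it lies on; its x axis runs along its length. All specimens are alike and either end may go first; it may lie on any of its four sides. None when this start does not have it (2 to 4 are present)
- stand: fixed grey base plate of the tray, 240 x 250 x 10 mm, on the bench; origin on the bench under the middle of the tray, x from the tray's handle end to its window end, y across it to the left, z up. Two 34 mm high bearing cheeks stand at its window end, outside the tray. With the tray level everything on it is lower than 60 mm above the bench. Placed with a different position and yaw each start
- tray (a joint): tilt of the tray in rad: 0 = level, on its lower end stop; grows as the handle end is lifted (40 degrees = 0.70), up to 1.2. The hinge is stiff (about 1.5 N m) so that the tray stays at any angle; lifting at the handle takes roughly 10 N
- tray_hinge (a point): middle of the tray's hinge axis, which runs across the tray (along the stand's y) under its window end; the frame is the tray's own and tilts with it: x along the tray towards the window end, y to the left, z out of the tray
- tray_handle (a point): middle of the tray's handle: a straight round steel bar, 12 mm thick and 110 mm long, across the tray (along its y), 250 mm from the hinge axis horizontally and 34 mm above it when level; 50 mm above the bench when level. There is 34 mm of free room between the bar and the tray's end wall, the bar's two end brackets are 55 mm either side of this point. The bar may turn in the fingers
- tray_load (a point): point on the tray's inner floor (20 mm above the bench when level), middle of the open part: open 70 mm each way along x, 115 mm each way along y; walls 32 mm high. The slick white floor lets specimens slide from 15 to 25 degrees of tilt. Lane middles lie at y = -75, -25, +25, +75 mm from here: lay each specimen in line with one, within about 8 mm. Axes as tray_hinge
- tray_stop (a point): foot of the end stop, i.e. the inner face of the tray's end wall at the window end, on the floor, mid width; axes as for tray_hinge. A specimen against the stop has its origin 50 mm before this point (tray x = -50 mm)
- window (a point): middle of the top of the clear window, a 4 mm plate 65 mm along x and 240 mm across, roofing the tray's stop end, 56 mm above the bench. Specimens pass under with 8 mm to spare, fingers do not. Below it three 10 mm round-nosed fences at y = -50, 0, +50 mm, reaching 62 mm from the stop, and like 20 mm pads on the side walls, leave four lanes 40 mm wide, one specimen each
- lens_arm (a joint): angle of the magnifier's arm about its upright pivot, rad, growing counter-clockwise seen from above, range -0.7 to 2.2; 0 means that the arm points along the lamp post's own y, which is within 0.3 rad of the stand's y. The joint is stiff (about 0.8 N m) and stays where it is left
- lens_pivot (a point): point on the magnifier's pivot axis at arm height, on top of a 22 mm post (foot 90 mm across) that stands on the bench to the right of the tray's window end; 193 mm above the bench
- lens (a point): centre of the magnifier's round lens (102 mm across its black rim), 290 mm from the pivot, 193 mm above the bench. Turned counter-clockwise from the window, the lens travels towards the robot and off the tray's right-hand (-y) side, which is its free side
- lens_knob (a point): upright black grip knob on the magnifier's arm, 22 mm in diameter and 48 mm high, 200 mm from the pivot; this point is on its axis, 231 mm above the bench; the knob's top is 247 mm and the arm's top 199 mm above the bench. To be taken from above; the knob may turn in the fingers
- oil: bystander: amber bottle, 56 mm in diameter, 130 mm high, beyond the tray; origin under it
- beaker: bystander: white cup, 72 mm across, 95 mm high; origin under it
- spanner: bystander: steel spanner, 160 mm long, lying on the bench beyond the tray; origin in its underside, x along it
Things that resemble listed ones, but are neither listed nor needed, are in the scene too. Leave any blue or green look-alike of the bar1 alone. Leave any red look-alike of the bar0 alone.

How it is judged:
By the outcome, as a careful person would: the job done as asked, in the order asked, and still so for the second after the job is handed in, with the robot touching nothing.
Of bar0, bar1, bar2, bar3 only 2 to 4 are there at a start; the rules pass over those that are not, and their reading is None.
At some moment in a run one of bar0, bar1, bar2, bar3 may be knocked a few centimetres aside while the robot is not near it.
Once in a run the grip may slacken for a moment while it holds something.
It also fails if it takes over 210 s, if anything falls off the work surface, if the arm or the gripper's body presses on something with over 40 N, if the wrist force passes 120 N, or if a joint passes its speed limit or range.

ROBOT

A 6-joint arm with a two-finger parallel gripper is mounted at the origin on the work surface. World frame = base frame: x ahead of the robot, y to its left, z up, the work surface at z = 0. Lengths are in m, angles in rad, forces in N, time in s.
With the tool pointing down it reaches from about 0.275 to 0.775 m from the base axis. Payload 14.6 kg.
Tool frame: the origin (TCP) lies midway between the tips of the shut fingers; the grasp point (between the pads) lies 19 mm behind it; z points along the fingers, y is the line along which they close (so a half turn about z gives the same grasp; the last joint's range is limited). The gripper opens to 85 mm and grips with 20 to 120 N. Pads are 22 mm wide; open, the fingers measure 114 mm over their backs; the gripper's body (76 mm by 85 mm) begins 54 mm behind the grasp point. The pads swing forward as they close: fully open they stand 13 mm farther back than shut.
Start: joints at [-1.326, 0.263, -0.048, 1.259, 0, 1.415], TCP at [0.204, -0.484, 0.231] pointing down, gripper open.
Joint ranges: [-2.65, 2.65], [-0.89, 1.7], [-1.18, 1.37], [-2.13, 2.11], [-1.35, 1.29], [-3.14, 3.14]. Speed limits (rad/s): [1.89, 1.89, 2.57, 2.79, 3.14, 3.14].

INTERFACE

Orientations are given as a rotation vector (axis times angle).
In Python, from bench import sensors, optics, ctrl, regions_of gives the robot as it stands.
- The arm moves only by the tool jog_arm, never from a script. Its argument "targets" is text: rows parted by semicolons, each of 4 numbers parted by spaces: the shift along the world's x, y, z in m, then the turn about the world's z in degrees. In form: dx dy dz turn; .... A call has 1 to 12 rows; each row shifts and turns the commanded pose from where the row before left it; what a row does not reach is not made up. A row lasts 1/10 s, in which the tool goes at most 50 mm and 8.59 degrees, less where a joint would pass 70% of its speed; a pose out of reach is approached as far as the arm can. A call is refused whole if a number of a shift passes 0.05 or a number of a turn 8.59, either way. A call with a gripper value outside its range is refused whole. "jaw" is the finger opening in m, from 0 to 0.0854, set as the call begins (left out, the last holds). The fingers move at their own pace and stop on an object; the grip force is fixed at half the most. Time passes only in rows, so rows that do not move let the fingers close. It gives the time, the measured TCP pose, the force, the opening and the grip force at its end, in the units of the state.
- sensors.get_obs(): the state, without advancing time (a new reading comes with each control period).
- optics.camera(name): name is "side" or "top"; returns the picture (420x560x3 uint8, red, green, blue); there is no depth.
- optics.camera_model(name): a dict with "vfov" (degrees; the focal length in pixels is half the picture's height over the tangent of half this angle, whatever the lens; pixels are square), "cx", "cy" (the principal point, pixels), "T" (4x4, takes a point from camera to world coordinates). Camera axes: x right, y down, z forward; pixel columns grow to the right and rows downward; lengths in m; the calibration is good to about 2 mm. A picture is of the moment at which its call begins. camera_model takes no time and is no camera call.
- ctrl.job_done(): hands the job in; it is judged then, once.
Trained networks look in the newest picture that a camera, given by its name, has taken for a name from the list of things; names that differ only in an ending like _2 or _b are one class to them, and where a whole thing is asked for, a point or a joint stands for the part that bears it (a point fixed in the world has none). Each returns a list of dicts, best first, with "confidence" (0 to 1); they miss things now and then, are a little off and sometimes report something else, mostly with a low value. They report only what shows in the picture. A call takes as long as a camera call. They do not tell look-alikes from the thing itself.
- regions_of(camera, target): "mask" (420x560 bool, what is visible of it) and "xy" ([column, row] in pixels, amid what is visible of it).
The state is a dict: "t": time; "q": joint angles; "joint_vel": joint speeds; "joint_torque": joint torques, N m; "ee_pos": TCP position; "orientation": TCP orientation; "ft_force": force on the tool from outside, world axes, zero at the start; "ft_torque": the same for the moment, N m; "finger_gap": opening from 0.0 (shut) to 1.0 (fully open); "grip_force": force on a finger pad.
Only numpy, scipy, OpenCV 4.12 (cv2) and the standard library are available. Lean on these libraries where they do the work, as an engineer would, in place of code of your own. Each camera call takes 0.05 s, during which the arm holds its last target. There are 200 camera calls.

## Working session

There is one attempt and no reset: what is moved stays moved. The work goes in short steps, Python scripts to look and compute and a tool call to move; the robot and the scene stay as the last step left them, time stands still between calls to the robot, and variables do not carry over. Pictures are saved under pics/ and viewed, at most 18 in all, crops included, and the job is handed in when it is done.

Besides the shell and the picture viewer there is one more tool, called after "Emit:" as name(argument=value, ...) on one line, values as JSON. jog_arm: Moves the arm, as the interface text tells. Its arguments: {"type":"object","properties":{"targets":{"type":"string"},"jaw":{"type":"number"}},"required":["targets"]}

```bash
mkdir -p pics; ls; cat > h.py <<'E'
import numpy as np, cv2
from bench import sensors, optics, ctrl, regions_of
def snap(cam,name=None):
    im=np.array(optics.camera(cam))
    if name: cv2.imwrite(f'pics/{name}.png',im[:,:,::-1])
    return im
def model(cam):
    m=optics.camera_model(cam); f=210/np.tan(np.radians(m['vfov'])/2); return f,m['cx'],m['cy'],np.array(m['T'])
def ray(cam,uv,z):
    f,cx,cy,T=model(cam); d=T[:3,:3]@np.array([(uv[0]-cx)/f,(uv[1]-cy)/f,1]); o=T[:3,3]
    return o+d*(z-o[2])/d[2]
def proj(cam,p):
    f,cx,cy,T=model(cam); c=T[:3,:3].T@(np.array(p)-T[:3,3]); return np.array([cx+f*c[0]/c[2],cy+f*c[1]/c[2]])
E
python3 - <<'E'
from h import *
a=snap('top','t0'); b=snap('side','s0')
for c in('top','side'):
    print(c,optics.camera_model(c))
for n in ('bar0','tray','lens','lens_knob','stand','window','tray_handle','oil','beaker'):
    for c in ('top','side'):
        for r in regions_of(c,n):
            m=r['mask']; print(n,c,round(r['confidence'],2),np.round(r['xy'],1),m.sum(), np.round(cv2.minAreaRect(np.argwhere(m)[:,::-1].astype(np.float32))[0],1))
print(sensors.get_obs())
E
```

```text
pics
top {'vfov': 46.26610008528057, 'cx': 276.8871470131242, 'cy': 206.20033925737678, 'T': array([[ 1.05861722e-02, -9.96441524e-01,  8.36195091e-02,
         4.70262379e-01],
       [-9.99943502e-01, -1.06295313e-02, -7.33361347e-05,
         5.89836357e-02],
       [ 9.61911363e-04, -8.36140085e-02, -9.96497753e-01,
         1.71444287e+00],
       [ 0.00000000e+00,  0.00000000e+00,  0.00000000e+00,
         1.00000000e+00]])}
side {'vfov': 46.03147470197974, 'cx': 278.37238648225895, 'cy': 208.56303873206497, 'T': array([[-0.94573867, -0.24797978,  0.20996286,  0.31105507],
       [-0.32487248,  0.73362072, -0.59687395,  0.80712163],
       [-0.00602043, -0.63269793, -0.77437528,  1.13446989],
       [ 0.        ,  0.        ,  0.        ,  1.        ]])}
bar0 top 0.68 [156.8 272.4] 202 [159.  272.5]
bar0 top 0.56 [190.  212.3] 139 [190.5 214. ]
bar0 top 0.56 [219.7 256.1] 168 [220.5 253.9]
bar0 top 0.55 [166.7 184.3] 219 [169.7 185.4]
bar0 top 0.51 [205.1 169.3] 396 [209.3 169.9]
bar0 top 0.45 [156.9 227.1] 227 [159. 229.]
bar0 top 0.43 [192.7 253.6] 175 [190.  254.5]
bar0 side
[... 1567 characters left out ...]
.2] 432 [236.1 337.5]
{'t': 1.0, 'q': array([-1.32632484e+00,  2.63095656e-01, -4.82832654e-02,  1.25941417e+00,
        3.73005324e-06,  1.41548758e+00]), 'joint_vel': array([ 0.0020703 ,  0.00132945, -0.00017429,  0.00052392,  0.00146782,
        0.00015526]), 'joint_torque': array([ 2.65284289e-04, -6.37441993e+01,  3.84773505e+01,  1.56596041e-03,
       -1.22429759e-05, -1.74265483e-05]), 'ee_pos': array([ 0.20433156, -0.48361036,  0.23128668]), 'orientation': array([3.07903552e+00, 6.23799164e-01, 6.08000628e-06]), 'ft_force': array([-0.91951611,  0.00898461, -0.31753936]), 'ft_torque': array([-0.04889831, -0.06138634, -0.01157247]), 'grip_force': 0.0, 'finger_gap': 1.0035924493863806}
```

```bash
python3 - <<'E'
import cv2
for n,(x0,y0,x1,y1) in dict(t0=(110,110,450,365),s0=(110,60,450,420)).items():
    im=cv2.imread(f'pics/{n}.png')[y0:y1,x0:x1]; s=min(800/(x1-x0),600/(y1-y0))
    cv2.imwrite(f'pics/{n}c.png',cv2.resize(im,None,fx=s,fy=s,interpolation=cv2.INTER_CUBIC)); print(s)
E
```

```text
2.3529411764705883
1.6666666666666667
```

View pics/t0c.png

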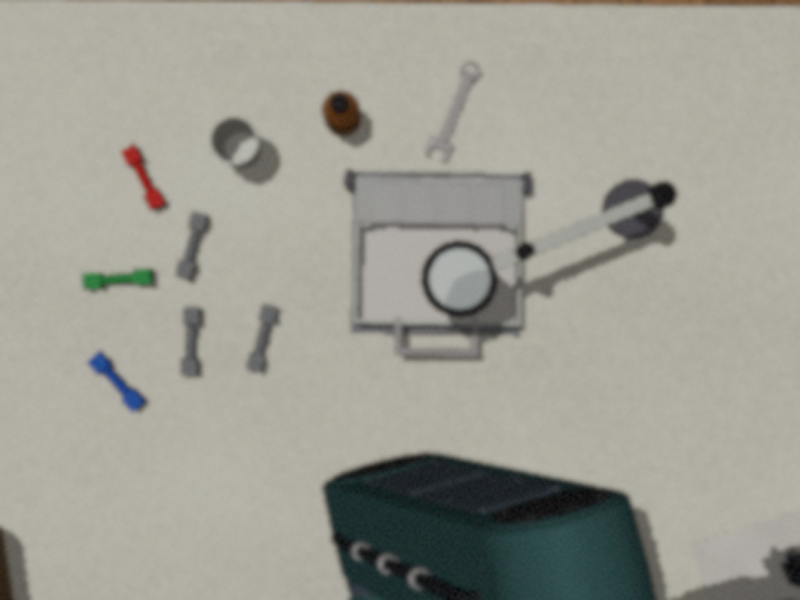

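View pics/s0c.png

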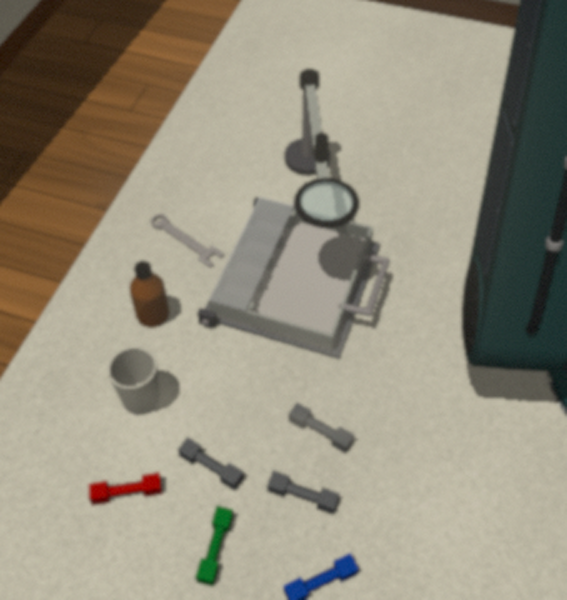

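The three grey specimens are at top pixels (192,215), (192,255) and (222,254). Red (171,185), green (160,229) and blue (160,272) are look-alikes, because only grey fits the description. The lens covers the tray at (305,228), the knob is at about (333,216), and the handle is at about (297,260). Next I'll take one enlarged crop to confirm and measure.

```bash
cat >> h.py <<'E'
def bars(cam='top',im=None,box=None):
    im=snap(cam) if im is None else im
    out=[]
    for r in regions_of(cam,'bar0'):
        m=r['mask']; n=m.sum()
        if n<90 or n>330 and cam=='top': continue
        c=im[m].astype(float).mean(0)
        if c.max()-c.min()>22: continue
        yx=np.argwhere(m)[:,::-1].astype(float); P=np.array([ray(cam,p,.016)[:2] for p in yx])
        mu=P.mean(0); w,V=np.linalg.eigh(np.cov((P-mu).T)); a=np.degrees(np.arctan2(V[1,1],V[0,1]))
        rc=cv2.minAreaRect(P.astype(np.float32)*1000)
        out.append((r['confidence'],mu,np.array(rc[0])/1000,(a+90)%180-90,np.sqrt(w),n))
    return out
E
python3 - <<'E'
from h import *
im=snap('top','t1')
for b in bars('top',im): print(b)
g=cv2.cvtColor(im,cv2.COLOR_RGB2GRAY)
m=(g<60).astype(np.uint8); n,l,st,ce=cv2.connectedComponentsWithStats(m)
for i in range(1,n):
    if 15<st[i,4]<2000: print(st[i],ce[i])
x0,y0,x1,y1=250,175,410,270
a=cv2.resize(im[y0:y1,x0:x1],None,fx=5,fy=5,interpolation=cv2.INTER_CUBIC)
x0,y0=180,195
b=cv2.resize(im[195:290,180:240],None,fx=5,fy=5)
for n,c in(('t1a',a),):
    cv2.imwrite(f'pics/{n}.png',c[:,:,::-1])
E
```

```text
(0.64, array([0.44272416, 0.35578503]), array([0.44305243, 0.35581613]), np.float64(-2.843261515346626), array([0.00613861, 0.02961021]), np.int64(161))
(0.62, array([0.44791401, 0.25069047]), array([0.44740866, 0.25018851]), np.float64(-13.273433704099148), array([0.00740004, 0.03105075]), np.int64(212))
(0.55, array([0.5838649 , 0.35557761]), array([0.58238098, 0.35671661]), np.float64(-13.587330715295536), array([0.00785096, 0.03044946]), np.int64(221))
[250 150  13  17 170] [255.50588235 158.42941176]
[385 188  11  11  74] [390.83783784 192.51351351]
[378 200  12  11  71] [384.43661972 204.61971831]
[330 214   6   6  25] [332.64 216.24]
[297 228  24  17  61] [311.27868852 238.85245902]
[ 79 282  21  28 439] [ 88.83826879 295.51936219]
[ 77 335  43  71 821] [108.6638246 367.8501827]
[488 394  72  26 605] [520.50082645 407.4677686 ]
```

View pics/t1a.png

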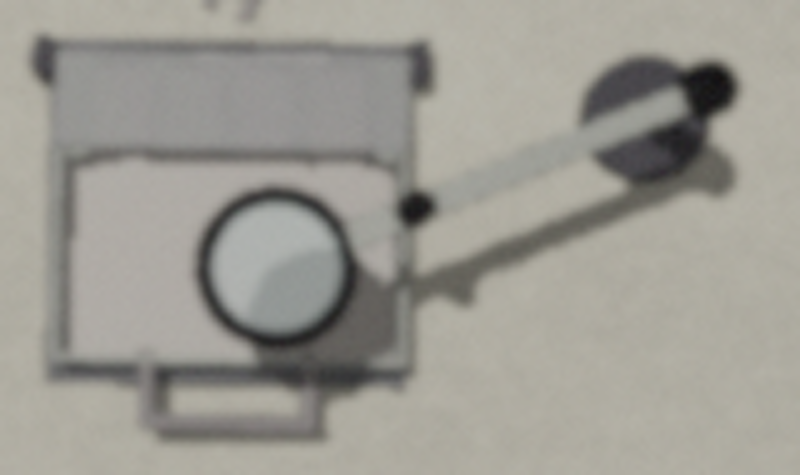

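The enlarged crop shows the tray with its window at the top. The window corners are near (260,183) and (333,184). The lens centre is at (305.4,228.4), the knob at (332.8,216.4), the post top at (392,192.6), and the handle bar runs from about (281,261) to (314,261).

```bash
python3 - <<'E'
from h import *
c=lambda u,v,z:ray('top',(250+u/5-.4,175+v/5-.4),z)[:2]
P=dict(cheekL=c(45,60,.034),cheekR=c(422,68,.034),endL=c(53,41,.054),endR=c(415,48,.054),winL=c(60,155,.056),winR=c(405,160,.056),frontL=c(48,377,.045),frontR=c(412,378,.045),hL=c(143,430,.05),hR=c(324,433,.05),lens=c(277,267,.193),knob=c(415,207,.24),piv=c(710,88,.2))
for k,v in P.items(): print(k,np.round(v,4))
for a in('cheek','end','win','front','h'):
    d=P[a+'L']-P[a+'R']; print(a,np.degrees(np.arctan2(-d[0],d[1])),np.linalg.norm(d),(P[a+'L']+P[a+'R'])/2)
for a in('L','R'):
    d=P['end'+a]-P['front'+a]; print(np.degrees(np.arctan2(d[1],d[0])),np.linalg.norm(d))
d=P['lens']-P['piv'];print(np.linalg.norm(d),np.degrees(np.arctan2(d[1],d[0])))
d=P['knob']-P['piv'];print(np.linalg.norm(d),np.degrees(np.arctan2(d[1],d[0])))
# side refine
im=snap('side'); g=cv2.cvtColor(im,cv2.COLOR_RGB2GRAY)
n,l,st,ce=cv2.connectedComponentsWithStats((g<60).astype(np.uint8))
for i in range(1,n):
    if 15<st[i,4]<2000 and 260<ce[i][0]<340: print(st[i],ce[i])
print('exp knob side',proj('side',[*P['knob'],.223]),'piv',proj('side',[*P['piv'],.2]),'lens',proj('side',[*P['lens'],.193]))
E
```

```text
cheekL [0.6783 0.1225]
cheekR [ 0.6755 -0.137 ]
endL [0.6889 0.1165]
endR [ 0.6867 -0.1299]
winL [0.6109 0.1106]
winR [ 0.61  -0.123]
frontL [0.461  0.1171]
frontR [ 0.463  -0.1292]
hL [0.4262 0.0525]
hR [ 0.4255 -0.0694]
lens [ 0.5312 -0.0288]
knob [ 0.5662 -0.1089]
piv [ 0.6447 -0.2962]
cheek -0.6105734604463025 0.25956485074211044 [ 0.67691831 -0.00725659]
end -0.5022859469794867 0.2464277001428263 [ 0.6878239  -0.00671327]
win -0.22206552588833944 0.23365162769106004 [ 0.61046279 -0.00618251]
front 0.4494797588165306 0.2462886323943198 [ 0.46200123 -0.00602516]
h -0.339044411951081 0.12188877544234628 [ 0.42583505 -0.00844763]
-0.15577301617205822 0.22786970737897505
-0.19374427326123236 0.22377776280208858
0.29050112960284985 113.003468595563
0.20314044532118114 112.72251482769309
[291 103   9   7  53] [295.11320755 106.35849057]
[299 142   8  14  92] [302.44565217 149.20652174]
[288 179  36  17 112] [305.08928571 190.50892857]
[282 394  42  26 322] [302.64285714 407.58385093]
exp knob side [301.74315184 148.54266149] piv [294.89897477 106.1194075 ] lens [305.17465601 180.55381577]
```

Emit:
jog_arm(targets="0 0 0.04 0; 0.02 0.02 0.03 -3; 0.03 0.03 0 -3; 0.03 0.03 0 -3; 0.03 0.03 0 -3; 0.03 0.03 0 -3; 0.03 0.03 0 -3; 0.03 0.03 0 -3; 0.03 0.03 0 -2; 0.03 0.03 0 0; 0.03 0.03 0 0; 0.03 0.03 0 0", jaw=0.06)

```text
t: 2.35
ee_pos: [0.5254, -0.1621, 0.3014]
orientation: [3.141, -0.002, 0.0]
ft_force: [0.8, -0.2, 0.7]
finger_gap: 0.701
grip_force: 0.0
```

Emit:
jog_arm(targets="0.02 0.027 0 0; 0.021 0.026 0 0; 0 0 -0.03 0; 0 0 -0.03 0; 0 0 -0.02 0; 0 0 -0.01 0; 0 0 0 0; 0 0 0 0")

```text
t: 3.15
ee_pos: [0.5657, -0.1108, 0.2122]
orientation: [3.141, -0.003, 0.001]
ft_force: [0.3, -0.0, 0.4]
finger_gap: 0.702
grip_force: 0.0
```

Emit:
jog_arm(targets="0 0 0 0; 0 0 0 0; 0 0 0 0; 0 0 0 0; 0 0 0 0; 0 0 0 0", jaw=0.01)

```text
t: 3.75
ee_pos: [0.5659, -0.1113, 0.2122]
orientation: [3.14, -0.003, 0.003]
ft_force: [0.3, -5.4, 6.0]
finger_gap: 0.244
grip_force: 58.5
```

```bash
python3 -c "
import numpy as np
a=np.radians(np.linspace(113,175,25));p=.202*np.c_[np.cos(a),np.sin(a)]
d=np.diff(np.round(p,3),axis=0)
for k in(0,12):print('; '.join(f'{x:.3f} {y:.3f} 0 0' for x,y in d[k:k+12]))"
```

```text
-0.008 -0.004 0 0; -0.008 -0.004 0 0; -0.008 -0.004 0 0; -0.008 -0.005 0 0; -0.007 -0.005 0 0; -0.008 -0.006 0 0; -0.007 -0.006 0 0; -0.006 -0.006 0 0; -0.007 -0.006 0 0; -0.006 -0.007 0 0; -0.006 -0.007 0 0; -0.005 -0.007 0 0
-0.006 -0.008 0 0; -0.004 -0.007 0 0; -0.005 -0.008 0 0; -0.004 -0.009 0 0; -0.004 -0.008 0 0; -0.003 -0.008 0 0; -0.003 -0.009 0 0; -0.003 -0.009 0 0; -0.002 -0.008 0 0; -0.002 -0.009 0 0; -0.001 -0.009 0 0; -0.001 -0.009 0 0
```

Emit:
jog_arm(targets="-0.008 -0.004 0 0; -0.008 -0.004 0 0; -0.008 -0.004 0 0; -0.008 -0.005 0 0; -0.007 -0.005 0 0; -0.008 -0.006 0 0; -0.007 -0.006 0 0; -0.006 -0.006 0 0; -0.007 -0.006 0 0; -0.006 -0.007 0 0; -0.006 -0.007 0 0; -0.005 -0.007 0 0")

```text
t: 4.95
ee_pos: [0.4787, -0.1746, 0.2119]
orientation: [-3.136, -0.001, 0.005]
ft_force: [-23.1, 24.9, 27.6]
finger_gap: 0.238
grip_force: 62.4
```

Emit:
jog_arm(targets="-0.006 -0.008 0 0; -0.004 -0.007 0 0; -0.005 -0.008 0 0; -0.004 -0.009 0 0; -0.004 -0.008 0 0; -0.003 -0.008 0 0; -0.003 -0.009 0 0; -0.003 -0.009 0 0; -0.002 -0.008 0 0; -0.002 -0.009 0 0; -0.001 -0.009 0 0; -0.001 -0.009 0 0")

```text
t: 6.15
ee_pos: [0.4414, -0.2777, 0.2113]
orientation: [-3.14, 0.002, 0.005]
ft_force: [-12.0, 8.9, 8.0]
finger_gap: 0.244
grip_force: 61.8
```

Emit:
jog_arm(targets="0 0 0 0; 0 0 0 0; 0 0 0 0; 0 0 0.03 0; 0 0 0.035 0; 0 0 0.035 0; 0 0.03 0 0; 0 0.045 0 0; 0 0.045 0 0; 0 0.045 0 0; 0 0.045 0 0; 0 0.045 0 0", jaw=0.06)

```text
t: 7.35
ee_pos: [0.443, -0.0216, 0.3115]
orientation: [-3.142, 0.002, -0.001]
ft_force: [1.2, 0.4, -0.0]
finger_gap: 0.709
grip_force: 0.0
```

```bash
python3 - <<'E'
from h import *
im=snap('top','t2')
for b in bars('top',im): print(b)
print(sensors.get_obs()['ee_pos'])
cv2.imwrite('pics/t2c.png',cv2.resize(im[110:365,110:450],None,fx=2.3,fy=2.3,interpolation=cv2.INTER_CUBIC)[:,:,::-1])
E
```

```text
(0.74, array([0.44770581, 0.25071933]), array([0.44754175, 0.25058293]), np.float64(-13.762246805845677), array([0.00634689, 0.03060632]), np.int64(170))
(0.58, array([0.57968717, 0.35675652]), array([0.58117627, 0.35705444]), np.float64(-13.641362731290997), array([0.00732286, 0.03091625]), np.int64(206))
(0.57, array([0.4415553 , 0.35494342]), array([0.44136972, 0.35413602]), np.float64(-2.345463603875544), array([0.00684897, 0.03058835]), np.int64(181))
[ 0.44282654 -0.0192139   0.31179772]
```

View pics/t2c.png

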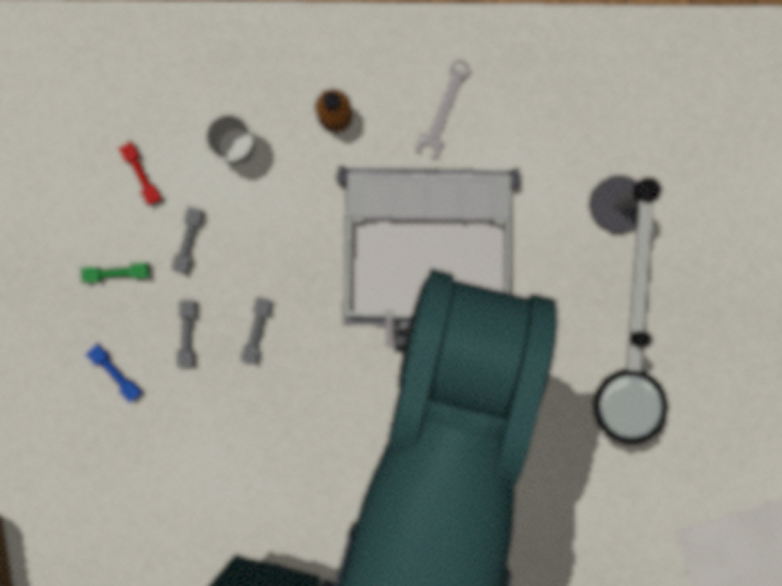

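The lens is now clear on the right, at about (385,287), and the grey bars haven't moved. I'll go to the nearest one at world (0.4475, 0.2506), yaw -13.5°.

Emit:
jog_arm(targets="0.005 0.045 0 -2.25; 0 0.045 0 -2.25; 0 0.045 0 -2.25; 0 0.045 0 -2.25; 0 0.045 0 -2.25; 0 0.045 0 -2.25; 0 0 -0.05 0; 0 0 -0.05 0; 0 0 -0.05 0; 0 0 -0.05 0; 0 0 -0.03 0; 0 0 0 0", jaw=0.05)

```text
t: 8.65
ee_pos: [0.4373, 0.0926, 0.0787]
orientation: [-3.024, 0.075, 0.008]
ft_force: [-0.7, -0.0, 0.4]
finger_gap: 0.587
grip_force: 0.0
```

Emit:
jog_arm(targets="0 0 0.04 0; 0 0 0.04 0; 0 0.03 0 -2; 0 0.03 0 -2; 0 0.03 0 -2; 0 0.03 0 -2")

```text
t: 9.25
ee_pos: [0.4327, 0.1094, 0.1613]
orientation: [-2.946, 0.092, -0.002]
ft_force: [-0.2, 0.4, -0.6]
finger_gap: 0.582
grip_force: 0.0
```

```bash
python3 -c "
from h import *
o=sensors.get_obs();print(o['ee_pos'],o['q'].round(3),o['joint_vel'].round(2),o['orientation'].round(3))"
```

```text
[0.43274745 0.10940994 0.16132969] [-0.063  0.15  -0.411  1.014  0.194  3.141] [-0.03 -0.03 -0.07 -0.03  0.19 -0.  ] [-2.946e+00  9.200e-02 -2.000e-03]
```

Emit:
jog_arm(targets="0 0 0.02 8; 0 0 0.02 8; 0 0 0.02 8; 0 0 0.02 8; 0 0 0 8; 0 0 0 8; 0 0 0 8; 0 0 0 8; 0 0 0 8; 0 0 0 8; 0 0 0 8; 0 0 0 8")

```text
t: 10.45
ee_pos: [0.433, 0.1092, 0.241]
orientation: [-2.071, -2.173, 0.215]
ft_force: [-0.2, -0.4, 0.3]
finger_gap: 0.587
grip_force: 0.0
```

```bash
cat >> h.py <<'E'
from scipy.spatial.transform import Rotation as R
def st():
    o=sensors.get_obs(); M=R.from_rotvec(o['orientation']).as_matrix()
    print('t',round(o['t'],2),'p',o['ee_pos'].round(4),'q',o['q'].round(3),'closeline',np.degrees(np.arctan2(M[1,1],M[0,1])).round(2),'z',M[:,2].round(3),'gap',round(o['finger_gap'],3),'F',o['ft_force'].round(1))
E
python3 -c "
from h import *
st()"
```

```text
t 10.45 p [0.433  0.1092 0.241 ] q [ 0.064  0.267 -0.038  1.46   0.     1.586] closeline 2.76 z [-0.193 -0.012 -0.981] gap 0.587 F [-0.2 -0.4  0.3]
```

The q6 limit (3.14) was reached and left a tilt of about 11° in the tool. It's purely radial, leaning inward. Pushing out to the reach limit should lever it back upright, and I'll do that high above everything.

Emit:
jog_arm(targets="0.02 0.001 0.04 0; 0.02 0.001 0.04 0; 0.03 0.002 0.03 0; 0.04 0.003 0 0; 0.04 0.003 0 0; 0.04 0.003 0 0; 0.04 0.003 0 0; 0.04 0.002 0 0; 0.03 0.002 0 0; 0.02 0.001 0 0")

```text
t: 11.45
ee_pos: [0.6999, 0.1217, 0.3063]
orientation: [-2.105, -2.196, 0.149]
ft_force: [0.0, -0.5, -0.1]
finger_gap: 0.586
grip_force: 0.0
```

```bash
python3 -c "
from h import *
st()"
```

```text
t 11.45 p [0.6999 0.1217 0.3063] q [0.056 0.866 1.267 2.109 0.004 1.584] closeline 2.43 z [-0.137 -0.004 -0.991] gap 0.586 F [ 0.  -0.5 -0.1]
```

Emit:
jog_arm(targets="0.02 0.001 0 0; 0.02 0.001 0 0; 0.02 0.001 0 0; 0.02 0.001 0 0")

```text
t: 11.85
ee_pos: [0.7324, 0.1184, 0.282]
orientation: [-2.117, -2.209, 0.114]
ft_force: [-0.2, -0.1, -0.1]
finger_gap: 0.585
grip_force: 0.0
```

```bash
python3 -c "
from h import *
st()"
```

```text
t 11.85 p [0.7324 0.1184 0.282 ] q [0.048 0.936 1.365 2.109 0.007 1.576] closeline 2.44 z [-0.109  0.002 -0.994] gap 0.585 F [-0.2 -0.1 -0.1]
```

Emit:
jog_arm(targets="0.01 0 0.02 0; 0.01 0 0.02 0; 0.01 0 0.02 0; 0.01 0 0.02 0")

```text
t: 12.25
ee_pos: [0.7247, 0.1112, 0.3279]
orientation: [-2.147, -2.24, 0.041]
ft_force: [0.1, 0.3, 0.4]
finger_gap: 0.589
grip_force: 0.0
```

```bash
python3 -c "
from h import *
st()"
```

```text
t 12.25 p [0.7247 0.1112 0.3279] q [0.038 0.874 1.367 2.109 0.009 1.566] closeline 2.43 z [-0.046  0.008 -0.999] gap 0.589 F [0.1 0.3 0.4]
```

Emit:
jog_arm(targets="0.01 0.003 0.02 0; 0.01 0.003 0.02 0; 0.01 0.003 0.018 0")

```text
t: 12.55
ee_pos: [0.7174, 0.1149, 0.3548]
orientation: [-2.164, -2.257, -0.004]
ft_force: [-0.5, -0.1, 0.1]
finger_gap: 0.586
grip_force: 0.0
```

```bash
python3 -c "
from h import *
st()"
```

```text
t 12.55 p [0.7174 0.1149 0.3548] q [0.042 0.837 1.366 2.109 0.013 1.571] closeline 2.41 z [-0.009  0.012 -1.   ] gap 0.586 F [-0.5 -0.1  0.1]
```

Emit:
jog_arm(targets="-0.02 0.01 -0.01 6; -0.028 0.014 -0.01 7.5; -0.028 0.014 -0.01 7.5; -0.028 0.014 -0.01 7.5; -0.028 0.014 -0.01 7.5; -0.028 0.014 -0.01 7.5; -0.028 0.014 -0.01 7.5; -0.028 0.014 -0.01 7.5; -0.028 0.014 -0.01 7.5; -0.026 0.014 -0.01 7.5; 0 0 0 0")

```text
t: 13.65
ee_pos: [0.4737, 0.2404, 0.2674]
orientation: [-0.556, -3.076, 0.012]
ft_force: [0.0, 1.0, 0.7]
finger_gap: 0.587
grip_force: 0.0
```

```bash
python3 -c "
from h import *
st()
for b in bars('top'): print(b[0],b[1].round(4),b[2].round(4),b[3].round(1))"
```

```text
t 13.65 p [0.4737 0.2404 0.2674] q [0.316 0.279 0.071 1.381 0.    0.674] closeline 69.5 z [-0.017 -0.005 -1.   ] gap 0.587 F [0.  1.  0.7]
```

Emit:
jog_arm(targets="-0.013 0.005 -0.02 3.5; -0.013 0.005 -0.04 3.5; 0 0 -0.045 0; 0 0 -0.045 0; 0 0 -0.03 0; 0 0 0 0")

```text
t: 14.35
ee_pos: [0.4499, 0.2482, 0.0846]
orientation: [-0.381, -3.1, 0.017]
ft_force: [-0.5, 0.9, 0.3]
finger_gap: 0.587
grip_force: 0.0
```

```bash
python3 -c "
from h import *
st()
im=snap('side','s3')
for r in regions_of('side','bar0'): print(r['confidence'],r['xy'],r['mask'].sum(),im[r['mask']].mean(0).round())
for p in ((.4475,.2506),(.442,.355),(.581,.357)): print(proj('side',[*p,.012]))
cv2.imwrite('pics/s3c.png',cv2.resize(im[180:420,110:430],None,fx=2.5,fy=2.5,interpolation=cv2.INTER_CUBIC)[:,:,::-1])
"
```

```text
t 14.35 p [0.4499 0.2482 0.0846] q [ 0.346  0.35  -0.341  0.901 -0.002  0.591] closeline 75.99 z [-0.02  -0.009 -1.   ] gap 0.587 F [-0.5  0.9  0.3]
0.93 [300.4, 405.0] 452 [ 36.  72. 141.]
0.89 [238.3, 339.5] 447 [103. 103.  98.]
0.88 [185.0, 356.6] 469 [153.  40.  33.]
0.65 [238.2, 385.9] 502 [ 44. 114.  56.]
0.58 [293.5, 356.4] 418 [97. 97. 94.]
0.57 [309.3, 316.8] 302 [101. 100.  94.]
0.32 [314.0, 117.1] 462 [126. 126. 115.]
[301.88961998 316.30169061]
[291.00060095 355.19757511]
[236.03381654 338.10419496]
```

View pics/s3c.png

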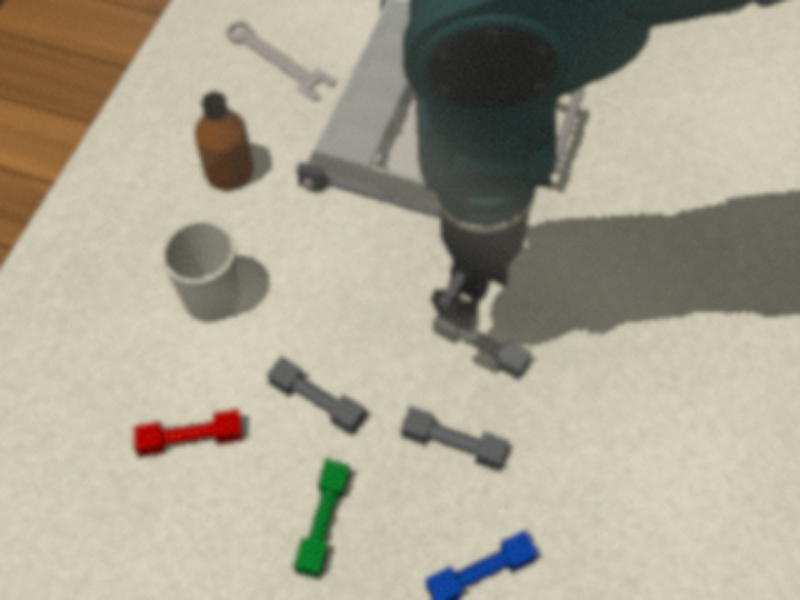

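The side view shows the gripper just above bar A at about (302,316). The other two grey bars are where they were, at (238,339) and (293,356). Descending and gripping.

Emit:
jog_arm(targets="-0.002 0.002 -0.03 0; 0 0 -0.03 0; 0 0 -0.015 0; 0 0 -0.005 0; 0 0 0 0")

```text
t: 14.95
ee_pos: [0.4501, 0.2514, 0.0086]
orientation: [-0.379, -3.106, 0.013]
ft_force: [-0.3, 0.3, 0.8]
finger_gap: 0.587
grip_force: 0.0
```

Emit:
jog_arm(targets="0 0 0 0; 0 0 0 0; 0 0 0 0; 0 0 0 0; 0 0 0 0; 0 0 0 0", jaw=0.005)

```text
t: 15.55
ee_pos: [0.4497, 0.2515, 0.0088]
orientation: [-0.379, -3.107, 0.012]
ft_force: [-1.9, -1.3, 12.7]
finger_gap: 0.154
grip_force: 58.5
```

Emit:
jog_arm(targets="0 0 0 0; 0 0 0 0; 0 0 -0.005 0; 0 0 0 0", jaw=0.04)

```text
t: 15.95
ee_pos: [0.4487, 0.2511, 0.0019]
orientation: [-0.378, -3.104, 0.014]
ft_force: [-0.3, -0.0, -0.1]
finger_gap: 0.466
grip_force: 0.0
```

Emit:
jog_arm(targets="0 0 0 0; 0 0 0 0; 0 0 0 0; 0 0 0 0; 0 0 0 0; 0 0 0 0", jaw=0.005)

```text
t: 16.55
ee_pos: [0.449, 0.2512, 0.0026]
orientation: [-0.378, -3.105, 0.014]
ft_force: [-1.3, -0.6, 5.9]
finger_gap: 0.161
grip_force: 58.6
```

Emit:
jog_arm(targets="0 0 0.02 0; 0 0 0.04 0; 0 0 0.04 0; 0 0 0.03 0; 0.015 -0.03 0 2; 0.015 -0.03 0 2; 0.015 -0.03 0 2; 0.015 -0.03 0 2; 0.015 -0.03 0 2; 0.016 -0.033 0 4; 0 0 0 0; 0 0 0 0")

```text
t: 17.75
ee_pos: [0.54, 0.0677, 0.1322]
orientation: [-0.0, -3.128, 0.016]
ft_force: [-0.4, 0.1, -0.4]
finger_gap: 0.162
grip_force: 58.8
```

```bash
python3 -c "
from h import *
st()"
```

```text
t 17.75 p [0.54   0.0677 0.1322] q [-0.02   0.354 -0.19   1.039 -0.01  -0.019] closeline 89.99 z [-0.013 -0.01  -1.   ] gap 0.162 F [-0.4  0.1 -0.4]
```

Emit:
jog_arm(targets="0 0 -0.04 0; 0 0 -0.035 0; 0 0 -0.02 0; 0 0 -0.01 0; 0 0 -0.002 0; 0 0 0 0")

```text
t: 18.35
ee_pos: [0.5402, 0.0686, 0.0261]
orientation: [0.003, -3.129, 0.016]
ft_force: [0.7, -1.0, -0.2]
finger_gap: 0.159
grip_force: 58.8
```

```bash
python3 -c "
from h import *
st()"
```

```text
t 18.35 p [0.5402 0.0686 0.0261] q [-0.018  0.449 -0.361  0.773 -0.011 -0.02 ] closeline 90.12 z [-0.012 -0.01  -1.   ] gap 0.159 F [ 0.7 -1.  -0.2]
```

Emit:
jog_arm(targets="0 0 -0.002 0; 0 0 0 0")

```text
t: 18.55
ee_pos: [0.5404, 0.0682, 0.0241]
orientation: [0.003, -3.13, 0.016]
ft_force: [0.7, -0.1, -0.4]
finger_gap: 0.162
grip_force: 58.8
```

Emit:
jog_arm(targets="0 0 0 0; 0 0 0 0; 0 0 0 0; 0 0 0.02 0; 0 0 0.04 0; 0 0 0.05 0; 0 0 0.02 0; -0.012 0.036 0 -0.3; -0.012 0.036 0 -0.3; -0.012 0.036 0 -0.3; -0.012 0.036 0 -0.3; -0.012 0.036 0 -0.3", jaw=0.04)

```text
t: 19.75
ee_pos: [0.4793, 0.2495, 0.1537]
orientation: [-0.039, -3.129, 0.016]
ft_force: [0.4, -0.9, -0.7]
finger_gap: 0.467
grip_force: 0.0
```

```bash
python3 -c "
from h import *
st()
for b in bars('top'): print(b[0],b[1].round(4),b[2].round(4),b[3].round(1),b[4],b[5])
im=snap('side','s4')
for r in regions_of('side','bar0'): print(r['confidence'],r['xy'],r['mask'].sum(),im[r['mask']].mean(0).round())
print(proj('side',[.5375,.068,.032]))
"
```

```text
t 19.75 p [0.4793 0.2495 0.1537] q [ 0.332  0.335 -0.158  1.093 -0.005  0.357] closeline 88.58 z [-0.013 -0.01  -1.   ] gap 0.467 F [ 0.4 -0.9 -0.7]
0.44 [0.5431 0.0704] [0.5407 0.0698] -0.8 [0.00650157 0.03130487] 171
0.95 [301.0, 408.6] 496 [ 44.  78. 144.]
0.9 [236.4, 389.0] 436 [ 34. 113.  49.]
0.81 [234.1, 337.2] 388 [99. 99. 96.]
0.69 [291.0, 357.2] 402 [98. 98. 95.]
0.55 [185.0, 355.5] 448 [157.  38.  31.]
[290.37731205 245.07201083]
```

Emit:
jog_arm(targets="-0.013 0.035 0 -0.4; -0.013 0.035 0 -0.4; -0.012 0.035 0 -0.4; 0 0 -0.04 0; 0 0 -0.04 0; 0 0 0 0; 0 0 0 0", jaw=0.05)

```text
t: 20.65
ee_pos: [0.4424, 0.3524, 0.0742]
orientation: [-0.073, -3.127, 0.017]
ft_force: [-0.3, 0.5, 1.0]
finger_gap: 0.588
grip_force: 0.0
```

```bash
python3 -c "
from h import *
st()
im=snap('side')
for r in regions_of('side','bar0'):
  c=im[r['mask']].mean(0)
  if np.ptp(c)<22: 
    P=np.array([ray('side',p,.012)[:2] for p in np.argwhere(r['mask'])[:,::-1]]); print(r['confidence'],r['xy'],P.mean(0).round(4),r['mask'].sum())
"
```

```text
t 20.65 p [0.4424 0.3524 0.0742] q [ 0.529  0.435 -0.23   0.923 -0.002  0.576] closeline 87.34 z [-0.014 -0.01  -1.   ] gap 0.588 F [-0.3  0.5  1. ]
0.97 [233.7, 340.1] [0.582  0.3563] 429
0.74 [301.6, 357.4] [0.4281 0.3547] 266
0.41 [248.6, 234.5] [0.6652 0.0253] 775
```

Emit:
jog_arm(targets="0 0.002 -0.03 0; 0 0 -0.025 0; 0 0 -0.012 0; 0 0 -0.005 0; 0 0 0 0")

```text
t: 21.25
ee_pos: [0.4425, 0.3553, 0.0022]
orientation: [-0.071, -3.128, 0.015]
ft_force: [-0.5, -0.2, 0.5]
finger_gap: 0.585
grip_force: 0.0
```

Emit:
jog_arm(targets="0 0 0 0; 0 0 0 0; 0 0 0 0; 0 0 0 0; 0 0 0 0; 0 0 0 0", jaw=0.005)

```text
t: 21.85
ee_pos: [0.4425, 0.3555, 0.0026]
orientation: [-0.071, -3.129, 0.015]
ft_force: [-1.1, -0.7, 9.1]
finger_gap: 0.158
grip_force: 58.4
```

Emit:
jog_arm(targets="0 0 0.02 0; 0 0 0.04 0; 0 0 0.04 0; 0 0 0.03 0; 0.012 -0.04 0 0; 0.012 -0.04 0 0; 0.012 -0.04 0 0; 0.012 -0.04 0 0.5; 0.012 -0.04 0 0.5; 0.012 -0.04 0 0.5; 0.012 -0.04 0 0.5; 0.012 -0.04 0 0.5")

```text
t: 23.05
ee_pos: [0.5382, 0.0335, 0.132]
orientation: [-0.002, -3.129, 0.016]
ft_force: [0.7, 0.5, -1.3]
finger_gap: 0.161
grip_force: 59.1
```

```bash
python3 -c "
from h import *
st()"
```

```text
t 23.05 p [0.5382 0.0335 0.132 ] q [-0.083  0.345 -0.205  1.032 -0.011 -0.082] closeline 89.92 z [-0.012 -0.01  -1.   ] gap 0.161 F [ 0.7  0.5 -1.3]
```

Emit:
jog_arm(targets="0.001 -0.0155 -0.02 0; 0 0 -0.035 0; 0 0 -0.03 0; 0 0 -0.02 0; 0 0 -0.003 0; 0 0 0 0; 0 0 0 0")

```text
t: 23.75
ee_pos: [0.5392, 0.0197, 0.0241]
orientation: [-0.003, -3.129, 0.016]
ft_force: [-0.2, -0.2, -0.8]
finger_gap: 0.159
grip_force: 59.3
```

```bash
python3 -c "
from h import *
st()"
```

```text
t 23.75 p [0.5392 0.0197 0.0241] q [-0.108  0.444 -0.378  0.761 -0.012 -0.107] closeline 89.91 z [-0.012 -0.01  -1.   ] gap 0.159 F [-0.2 -0.2 -0.8]
```

Emit:
jog_arm(targets="0 0 0 0; 0 0 0 0; 0 0 0 0; 0 0 0.02 0; 0 0 0.04 0; 0 0 0.05 0; 0 0 0.02 0; 0.006 0.04 0 -2; 0.006 0.04 0 -2; 0.006 0.04 0 -2; 0.006 0.04 0 -2; 0.006 0.04 0 -2", jaw=0.036)

```text
t: 24.95
ee_pos: [0.569, 0.2214, 0.1537]
orientation: [-0.278, -3.116, 0.014]
ft_force: [1.2, 0.3, -0.4]
finger_gap: 0.424
grip_force: 0.0
```

Emit:
jog_arm(targets="0.006 0.04 0 -2; 0.006 0.04 0 -1.5; 0 0.04 0 0; 0 0 0 0; 0 0 0 0", jaw=0.05)

```text
t: 25.45
ee_pos: [0.5807, 0.3403, 0.1532]
orientation: [-0.368, -3.106, 0.014]
ft_force: [-0.4, -0.3, -0.7]
finger_gap: 0.586
grip_force: 0.0
```

```bash
python3 -c "
from h import *
st()
for b in bars('top'): print(b[0],b[1].round(4),b[2].round(4),b[3].round(1),b[4],b[5])
im=snap('side')
for r in regions_of('side','bar0'):
  c=im[r['mask']].mean(0)
  if np.ptp(c)<22: 
    P=np.array([ray('side',p,.012)[:2] for p in np.argwhere(r['mask'])[:,::-1]]); print(r['confidence'],r['xy'],P.mean(0).round(4),r['mask'].sum())
"
```

```text
t 25.45 p [0.5807 0.3403 0.1532] q [ 4.090e-01  5.610e-01  2.260e-01  1.252e+00 -1.000e-03  6.450e-01] closeline 76.49 z [-0.015 -0.008 -1.   ] gap 0.586 F [-0.4 -0.3 -0.7]
0.75 [0.5426 0.0702] [0.5407 0.0698] -0.8 [0.0064842  0.03178937] 169
0.5 [0.5429 0.0201] [0.5412 0.0197] 0.9 [0.00671478 0.03210282] 193
0.68 [290.9, 247.0] [0.5417 0.055 ] 400
0.66 [297.1, 232.7] [0.5428 0.0056] 307
0.65 [233.7, 340.5] [0.5831 0.3556] 390
```

Emit:
jog_arm(targets="0.001 0.016 -0.03 0; 0 0 -0.04 0; 0 0 -0.04 0; 0 0 -0.025 0; 0 0 -0.011 0; 0 0 -0.004 0; 0 0 0 0")

```text
t: 26.35
ee_pos: [0.5825, 0.3555, 0.0043]
orientation: [-0.371, -3.106, 0.013]
ft_force: [-0.1, 0.1, 0.4]
finger_gap: 0.587
grip_force: 0.0
```

Emit:
jog_arm(targets="0 0 0 0; 0 0 0 0; 0 0 0 0; 0 0 0 0; 0 0 0 0; 0 0 0 0", jaw=0.005)

```text
t: 26.95
ee_pos: [0.5826, 0.356, 0.0049]
orientation: [-0.37, -3.107, 0.012]
ft_force: [-2.0, 0.7, 7.4]
finger_gap: 0.162
grip_force: 58.5
```

Emit:
jog_arm(targets="0 0 0.02 0; 0 0 0.04 0; 0 0 0.04 0; 0 0 0.03 0; -0.006 -0.04 0 2; -0.006 -0.04 0 2; -0.006 -0.04 0 2; -0.006 -0.04 0 2; -0.006 -0.04 0 2; -0.006 -0.04 0 2; -0.006 -0.04 0 1.5; 0 -0.04 0 0")

```text
t: 28.15
ee_pos: [0.5392, 0.0343, 0.1342]
orientation: [-0.001, -3.13, 0.016]
ft_force: [0.1, 0.4, -1.2]
finger_gap: 0.158
grip_force: 58.9
```

```bash
python3 -c "
from h import *
st()"
```

```text
t 28.15 p [0.5392 0.0343 0.1342] q [-0.081  0.345 -0.199  1.038 -0.011 -0.081] closeline 89.98 z [-0.012 -0.01  -1.   ] gap 0.158 F [ 0.1  0.4 -1.2]
```

Emit:
jog_arm(targets="0 -0.033 0 0; 0 -0.033 0 0; 0 0 -0.03 0; 0 0 -0.035 0; 0 0 -0.025 0; 0 0 -0.015 0; 0 0 -0.003 0; 0 0 0 0")

```text
t: 28.95
ee_pos: [0.5399, -0.0303, 0.0258]
orientation: [-0.003, -3.129, 0.016]
ft_force: [-0.8, -0.2, -1.2]
finger_gap: 0.16
grip_force: 59.0
```

Emit:
jog_arm(targets="0 0 0 0; 0 0 0 0; 0 0 0 0; 0 0 0.02 0; 0 0 0.04 0; 0 0 0.05 0; -0.03 0 0.02 5; -0.04 0 0.02 8; -0.04 0 0 8; -0.04 0 0 8; -0.04 0 0 8; 0 0 0 8", jaw=0.036)

```text
t: 30.15
ee_pos: [0.3458, -0.0296, 0.1757]
orientation: [1.204, -2.892, 0.022]
ft_force: [-0.7, 0.0, 0.1]
finger_gap: 0.426
grip_force: 0.0
```

```bash
python3 -c "
from h import *
st()
for b in bars('top'): print(b[0],b[1].round(4),b[2].round(4),b[3].round(1),b[4],b[5])
"
```

```text
t 30.15 p [ 0.3458 -0.0296  0.1757] q [-0.308 -0.014 -0.537  1.046 -0.016 -1.097] closeline 135.21 z [-0.002 -0.016 -1.   ] gap 0.426 F [-0.7  0.   0.1]
0.7 [0.5385 0.0203] [0.5395 0.0214] 0.2 [0.00628361 0.03183351] 176
0.51 [ 0.5428 -0.0292] [ 0.54   -0.0304] -0.3 [0.00645275 0.0312872 ] 181
```

```bash
python3 -c "
from h import *
im=snap('top','t5'); ims=snap('side','s5')
a=cv2.resize(im[175:275,250:350],(500,500),interpolation=cv2.INTER_CUBIC)
print(proj('side',[.424,-.008,.05]))
u,v=map(int,proj('side',[.48,0,.05])); u0,v0=max(u-55,0),v-70
b=cv2.resize(ims[v0:v0+125,u0:u0+75],(300,500),interpolation=cv2.INTER_CUBIC); print(u0,v0)
cv2.imwrite('pics/t5c.png',np.hstack([a,b])[:,:,::-1])"
```

```text
[338.61736101 230.58640511]
263 157
```

View pics/t5c.png

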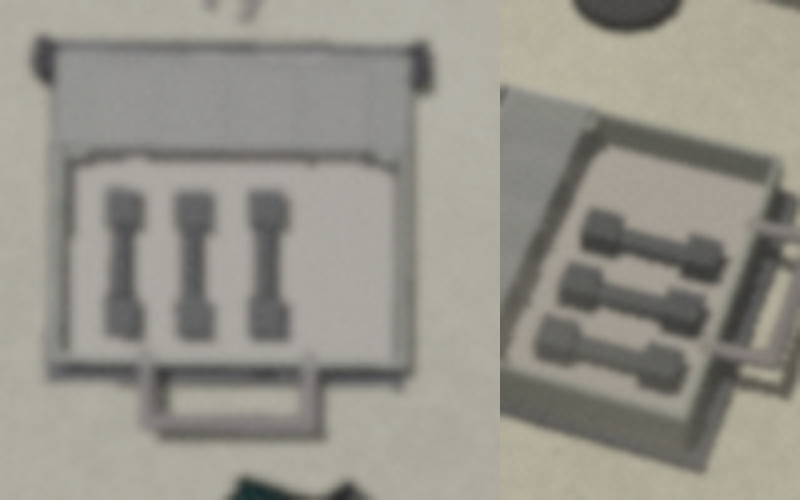

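All three bars lie straight in lanes +75, +25 and -25 (top pixels about (274,228), (289,228) and (303,228)). The handle bar is at row 260. Next I'll take the handle.

Emit:
jog_arm(targets="0.013 0.004 0 7.5; 0.013 0.004 0 7.5; 0.013 0.004 0 7.5; 0.013 0.004 0 7.5; 0.014 0.003 0 7.5; 0.014 0.002 0 7.3; 0 0 -0.04 0; 0 0 -0.03 0; 0 0 0 0")

```text
t: 31.25
ee_pos: [0.4286, -0.0088, 0.1027]
orientation: [2.209, -2.227, 0.018]
ft_force: [-0.1, 0.2, -0.3]
finger_gap: 0.42
grip_force: 0.0
```

```bash
python3 -c "
from h import *
st()"
```

```text
t 31.25 p [ 0.4286 -0.0088  0.1027] q [-0.204  0.183 -0.531  0.849 -0.01  -1.767] closeline 179.54 z [ 0.005 -0.012 -1.   ] gap 0.42 F [-0.1  0.2 -0.3]
```

Emit:
jog_arm(targets="-0.003 0 -0.03 0; 0 0 -0.02 0; 0 0 -0.01 0; 0 0 -0.006 0; 0 0 0 0")

```text
t: 31.75
ee_pos: [0.4275, -0.0094, 0.0398]
orientation: [2.214, -2.227, 0.026]
ft_force: [0.2, -0.6, 0.0]
finger_gap: 0.42
grip_force: 0.0
```

Emit:
jog_arm(targets="0 0 0 0; 0 0 0 0; 0 0 0 0; 0 0 0 0; 0 0 0 0", jaw=0.003)

```text
t: 32.25
ee_pos: [0.4302, -0.0095, 0.0409]
orientation: [-2.213, 2.225, -0.032]
ft_force: [11.2, 2.4, -3.8]
finger_gap: 0.109
grip_force: 58.4
```

```bash
python3 -c "
from h import *
st()
p=lambda t:np.array([.25-(.25*np.cos(t)-.034*np.sin(t)), .25*np.sin(t)+.034*np.cos(t)-.034])
a=np.radians(np.linspace(0,40,37)); P=np.round([p(t) for t in a],3); d=np.diff(P,axis=0)
for k in range(0,36,12): print('; '.join(f'{x:.3f} 0 {z:.3f} 0' for x,z in d[k:k+12]))
print(P[-1])
"
```

```text
t 32.25 p [ 0.4302 -0.0095  0.0409] q [-0.206  0.252 -0.645  0.655 -0.009 -1.771] closeline 179.71 z [ 0.017 -0.013 -1.   ] gap 0.109 F [11.2  2.4 -3.8]
0.001 0 0.005 0; 0.001 0 0.005 0; 0.000 0 0.004 0; 0.001 0 0.005 0; 0.001 0 0.005 0; 0.002 0 0.005 0; 0.001 0 0.005 0; 0.001 0 0.004 0; 0.002 0 0.005 0; 0.001 0 0.005 0; 0.002 0 0.004 0; 0.002 0 0.005 0
0.001 0 0.004 0; 0.002 0 0.005 0; 0.002 0 0.004 0; 0.002 0 0.005 0; 0.002 0 0.004 0; 0.003 0 0.004 0; 0.002 0 0.005 0; 0.002 0 0.004 0; 0.003 0 0.004 0; 0.002 0 0.004 0; 0.003 0 0.005 0; 0.003 0 0.004 0
0.003 0 0.004 0; 0.003 0 0.004 0; 0.002 0 0.003 0; 0.004 0 0.004 0; 0.003 0 0.004 0; 0.003 0 0.004 0; 0.003 0 0.003 0; 0.003 0 0.004 0; 0.004 0 0.004 0; 0.003 0 0.003 0; 0.004 0 0.003 0; 0.003 0 0.004 0
[0.08  0.153]
```

Emit:
jog_arm(targets="0.001 0 0.005 0; 0.001 0 0.005 0; 0 0 0.004 0; 0.001 0 0.005 0; 0.001 0 0.005 0; 0.002 0 0.005 0; 0.001 0 0.005 0; 0.001 0 0.004 0; 0.002 0 0.005 0; 0.001 0 0.005 0; 0.002 0 0.004 0; 0.002 0 0.005 0")

```text
t: 33.45
ee_pos: [0.4442, -0.0095, 0.0974]
orientation: [-2.215, 2.227, -0.03]
ft_force: [12.7, -0.3, -16.3]
finger_gap: 0.108
grip_force: 58.3
```

Emit:
jog_arm(targets="0.001 0 0.004 0; 0.002 0 0.005 0; 0.002 0 0.004 0; 0.002 0 0.005 0; 0.002 0 0.004 0; 0.003 0 0.004 0; 0.002 0 0.005 0; 0.002 0 0.004 0; 0.003 0 0.004 0; 0.002 0 0.004 0; 0.003 0 0.005 0; 0.003 0 0.004 0")

```text
t: 34.65
ee_pos: [0.4699, -0.0096, 0.1488]
orientation: [2.214, -2.227, 0.028]
ft_force: [7.6, -3.9, -18.5]
finger_gap: 0.11
grip_force: 58.5
```

```bash
python3 -c "
from h import *
st()"
```

```text
t 34.65 p [ 0.4699 -0.0096  0.1488] q [-0.187  0.205 -0.361  0.991 -0.011 -1.753] closeline 179.69 z [ 0.012 -0.013 -1.   ] gap 0.11 F [  7.6  -3.9 -18.5]
```

Emit:
jog_arm(targets="0.003 0 0.004 0; 0.003 0 0.004 0; 0.002 0 0.003 0; 0.004 0 0.004 0; 0.003 0 0.004 0; 0.003 0 0.004 0; 0.003 0 0.003 0; 0.003 0 0.004 0; 0.004 0 0.004 0; 0.003 0 0.003 0; 0.004 0 0.003 0; 0.003 0 0.004 0")

```text
t: 35.85
ee_pos: [0.5053, -0.0101, 0.1924]
orientation: [2.21, -2.224, 0.024]
ft_force: [-3.2, -7.3, -9.3]
finger_gap: 0.107
grip_force: 58.4
```

Emit:
jog_arm(targets="0 0 0 0; 0 0 0 0; 0 0 0 0; 0 0 0 0; 0 0 0 0; 0 0 0 0; 0 0 0 0; 0 0 0 0; 0 0 0 0; 0 0 0 0")

```text
t: 36.85
ee_pos: [0.506, -0.0101, 0.1931]
orientation: [2.212, -2.225, 0.027]
ft_force: [-6.2, -7.3, 1.4]
finger_gap: 0.104
grip_force: 59.6
```

```bash
python3 -c "
from h import *
st()
im=snap('top','t6'); ims=snap('side','s6')
a=cv2.resize(im[165:265,250:350],(400,400),interpolation=cv2.INTER_CUBIC)
b=cv2.resize(ims[140:265,200:325],(400,400),interpolation=cv2.INTER_CUBIC)
cv2.imwrite('pics/t6c.png',np.hstack([a,b])[:,:,::-1])"
```

```text
t 36.85 p [ 0.506  -0.0101  0.1931] q [-0.174  0.239 -0.187  1.133 -0.013 -1.738] closeline 179.65 z [ 0.009 -0.015 -1.   ] gap 0.104 F [-6.2 -7.3  1.4]
```

View pics/t6c.png

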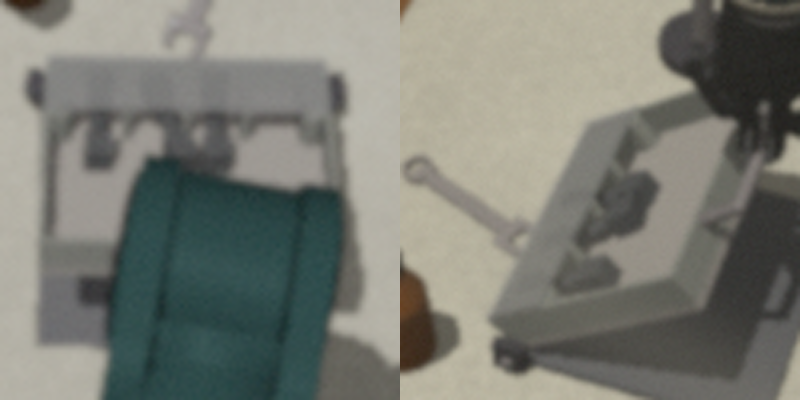

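```bash
python3 -c "
from h import *
st()
ims=snap('side','s7'); im=snap('top','t7')
b=cv2.resize(ims[165:245,225:315],(675,600),interpolation=cv2.INTER_CUBIC)
cv2.imwrite('pics/s7c.png',b[:,:,::-1])"
```

```text
t 36.95 p [ 0.506  -0.0101  0.1931] q [-0.174  0.239 -0.187  1.133 -0.013 -1.738] closeline 179.65 z [ 0.009 -0.015 -1.   ] gap 0.108 F [-6.3 -8.6  1. ]
```

View pics/s7c.png

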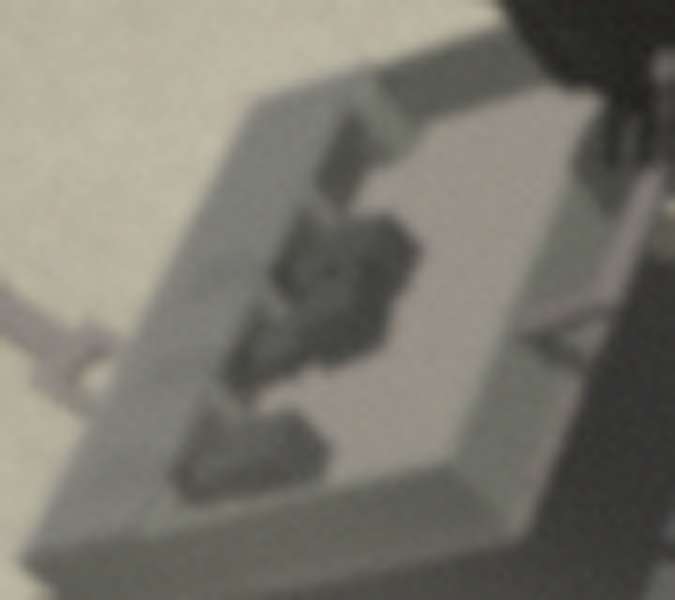

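```bash
cat >> h.py <<'E'
def rect(im,cam,th,zt=.028,hx=.676,yc=-.0068,s=2.0):
    # metric view of plane tray-z=zt (from hinge): rows tray x from +.01 (top) to -.23, cols y +.13..-.13 ; s px/mm
    xs=np.linspace(.01,-.23,int(240*s)); ys=np.linspace(.13,-.13,int(260*s))
    X,Y=np.meshgrid(xs,ys,indexing='ij'); c,sn=np.cos(th),np.sin(th)
    P=np.stack([hx+X*c+zt*sn, yc+Y, .016-X*sn+zt*c],-1)
    f,cx,cy,T=model(cam); C=(P-T[:3,3])@T[:3,:3]
    return cv2.remap(im,(cx+f*C[...,0]/C[...,2]).astype(np.float32),(cy+f*C[...,1]/C[...,2]).astype(np.float32),cv2.INTER_CUBIC)
E
python3 -c "
from h import *
t=cv2.imread('pics/t7.png'); s=cv2.imread('pics/s7.png')
A=rect(t,'top',.695,s=1.5);B=rect(s,'side',.695,s=1.5)
for I in(A,B):
    for y in (75,25,-25,-75): cv2.line(I,(int((130-y)*1.5),0),(int((130-y)*1.5),15),(0,0,255),1)
    for x in range(0,-230,-50): cv2.line(I,(0,int((10-x)*1.5)),(12,int((10-x)*1.5)),(0,0,255),1)
cv2.imwrite('pics/r7.png',np.hstack([A,B]))"
```

```text
(no output)
```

View pics/r7.png

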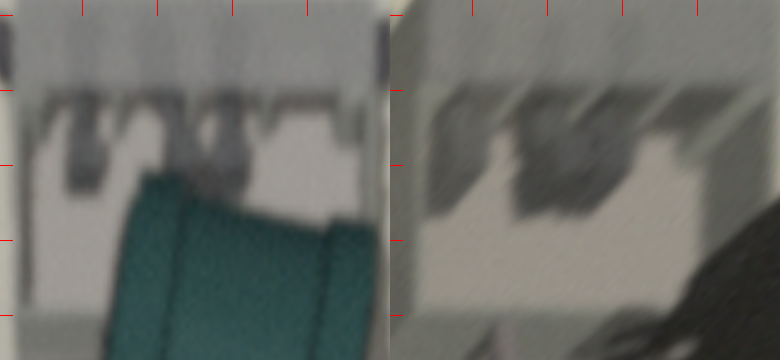

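The rectified view shows bar A home in its lane. The middle bar is skewed, with its upper head leaning on the third bar's head. I'll level the tray, straighten it and tip again.

Emit:
jog_arm(targets="-0.003 0 -0.004 0; -0.004 0 -0.003 0; -0.003 0 -0.003 0; -0.004 0 -0.004 0; -0.003 0 -0.004 0; -0.003 0 -0.003 0; -0.003 0 -0.004 0; -0.003 0 -0.004 0; -0.004 0 -0.004 0; -0.002 0 -0.003 0; -0.003 0 -0.004 0; -0.003 0 -0.004 0")

```text
t: 38.25
ee_pos: [0.4696, -0.0091, 0.1494]
orientation: [-2.215, 2.227, -0.027]
ft_force: [3.0, 3.1, 2.5]
finger_gap: 0.113
grip_force: 60.0
```

Emit:
jog_arm(targets="-0.003 0 -0.004 0; -0.003 0 -0.005 0; -0.002 0 -0.004 0; -0.003 0 -0.004 0; -0.002 0 -0.004 0; -0.002 0 -0.005 0; -0.003 0 -0.004 0; -0.002 0 -0.004 0; -0.002 0 -0.005 0; -0.002 0 -0.004 0; -0.002 0 -0.005 0; -0.001 0 -0.004 0")

```text
t: 39.45
ee_pos: [0.4424, -0.0091, 0.0963]
orientation: [2.215, -2.227, 0.026]
ft_force: [3.8, 14.5, 2.8]
finger_gap: 0.111
grip_force: 58.8
```

Emit:
jog_arm(targets="-0.002 0 -0.005 0; -0.002 0 -0.004 0; -0.001 0 -0.005 0; -0.002 0 -0.005 0; -0.001 0 -0.004 0; -0.001 0 -0.005 0; -0.002 0 -0.005 0; -0.001 0 -0.005 0; -0.001 0 -0.005 0; 0 0 -0.004 0; -0.001 0 -0.004 0; 0 0 -0.002 0")

```text
t: 40.65
ee_pos: [0.4303, -0.0099, 0.0451]
orientation: [-2.214, 2.227, -0.033]
ft_force: [-8.7, 1.7, 71.8]
finger_gap: 0.108
grip_force: 69.4
```

```bash
python3 -c "
from h import *
st()"
```

```text
t 40.65 p [ 0.4303 -0.0099  0.0451] q [-0.206  0.247 -0.637  0.669 -0.011 -1.771] closeline 179.68 z [ 0.015 -0.014 -1.   ] gap 0.108 F [-8.7  1.7 71.8]
```

Emit:
jog_arm(targets="0 0 0.003 0; 0 0 0 0; 0 0 0 0")

```text
t: 40.95
ee_pos: [0.4304, -0.0099, 0.0472]
orientation: [-2.214, 2.227, -0.032]
ft_force: [11.6, -2.2, 1.6]
finger_gap: 0.107
grip_force: 61.7
```

Emit:
jog_arm(targets="0 0 0 0; 0 0 0 0; 0 0 0 0; 0 0 0.03 0; 0 0 0.04 0; 0 0 0.05 0; -0.03 0 0.02 0; -0.04 0 0 0; -0.03 0 0 0; 0 0 0 0", jaw=0.036)

```text
t: 41.95
ee_pos: [0.3244, -0.0087, 0.1863]
orientation: [2.213, -2.226, 0.024]
ft_force: [0.7, -0.0, 0.0]
finger_gap: 0.424
grip_force: 0.0
```

```bash
python3 -c "
from h import *
st()
im=snap('top','t8'); s=snap('side','s8')
A=rect(im,'top',0,s=1.5);B=rect(s,'side',0,s=1.5)
for I in(A,B):
    for y in (75,25,-25,-75): cv2.line(I,(int((130-y)*1.5),0),(int((130-y)*1.5),15),(255,0,0),1)
    for x in range(0,-230,-50): cv2.line(I,(0,int((10-x)*1.5)),(12,int((10-x)*1.5)),(255,0,0),1)
cv2.imwrite('pics/r8.png',np.hstack([A,B])[:,:,::-1])"
```

```text
t 41.95 p [ 0.3244 -0.0087  0.1863] q [-0.271 -0.07  -0.558  1.071 -0.01  -1.836] closeline 179.68 z [ 0.009 -0.012 -1.   ] gap 0.424 F [ 0.7 -0.   0. ]
```

View pics/r8.png

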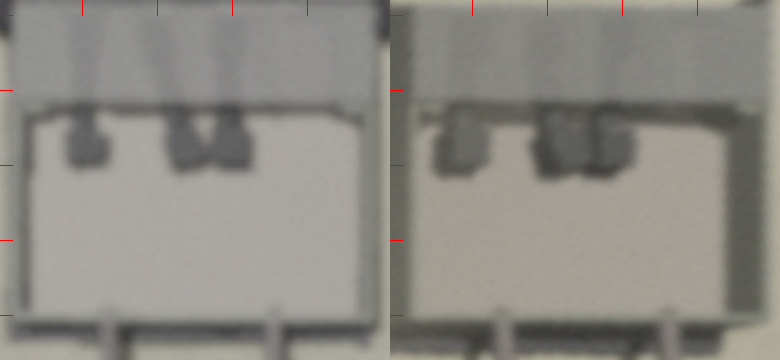

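The level view, in rectified pixels: A is at (87,148) and C at (233,148), both straight and home. B is skewed about 13°, with its head at (190,148) touching C's head. I'll drag B's head back and left by pressing lightly on it with shut fingertips.

Emit:
jog_arm(targets="0.02 0 0 -8.2; 0.024 0 0 -8.2; 0.024 0.001 0 -8.2; 0.024 0.001 0 -8.2; 0.024 0.001 0 -8.2; 0.024 0.001 0 -8.2; 0.024 0.001 0 -8.2; 0.024 0.001 0 -8.2; 0.024 0.001 0 -8.2; 0.024 0.001 0 -8.2; 0.022 0 0 -7.7; 0 0 0 0", jaw=0)

```text
t: 43.25
ee_pos: [0.5886, -0.0012, 0.1848]
orientation: [-0.005, -3.128, 0.016]
ft_force: [-0.4, -0.1, 0.7]
finger_gap: -0.003
grip_force: 0.0
```

Emit:
jog_arm(targets="0 0 -0.04 0; 0 0 -0.04 0; 0 0 -0.02 0; 0 0 -0.01 0; 0 0 -0.01 0; 0 0 -0.01 0; 0 0 0 0")

```text
t: 43.95
ee_pos: [0.5857, -0.0013, 0.0558]
orientation: [0.001, -3.128, 0.016]
ft_force: [-0.2, 0.6, 1.0]
finger_gap: -0.001
grip_force: 0.0
```

```bash
python3 -c "
from h import *
st()"
```

```text
t 43.95 p [ 0.5857 -0.0013  0.0558] q [-0.135  0.478 -0.209  0.896 -0.012 -0.136] closeline 90.03 z [-0.013 -0.01  -1.   ] gap -0.001 F [-0.2  0.6  1. ]
```

Emit:
jog_arm(targets="-0.004 0.003 -0.006 0; 0 0 -0.004 0; 0 0 -0.001 0; 0 0 0 0")

```text
t: 44.35
ee_pos: [0.582, 0.0017, 0.0456]
orientation: [0.0, -3.129, 0.016]
ft_force: [1.2, -0.4, -0.0]
finger_gap: -0.003
grip_force: 0.0
```

Emit:
jog_arm(targets="0 0 -0.001 0; 0 0 -0.001 0; 0 0 0 0")

```text
t: 44.65
ee_pos: [0.5821, 0.0017, 0.044]
orientation: [0.0, -3.129, 0.016]
ft_force: [-2.9, 0.6, 6.9]
finger_gap: 0.003
grip_force: 3.4
```

Emit:
jog_arm(targets="-0.004 0 -0.0005 0; -0.004 0 0 0; -0.004 0 0 0; -0.004 0 0 0; -0.004 0.002 0 0; -0.002 0.004 0 0; 0 0.004 0 0; 0 0.004 0 0; 0 0.004 0 0; 0 0 0 0")

```text
t: 45.65
ee_pos: [0.5617, 0.0189, 0.0447]
orientation: [-0.001, -3.133, 0.02]
ft_force: [-0.1, -6.9, 16.4]
finger_gap: 0.001
grip_force: 7.9
```

Emit:
jog_arm(targets="0 0 0.02 0; 0 0 0.04 0; 0 0 0.05 0; -0.04 0 0.03 0; -0.05 0 0 0; -0.05 0 0 0; -0.04 0 0 0; 0 0 0 0")

```text
t: 46.45
ee_pos: [0.3756, 0.0201, 0.1833]
orientation: [-0.0, -3.128, 0.016]
ft_force: [0.1, -0.2, 0.4]
finger_gap: 0.002
grip_force: 0.0
```

```bash
python3 -c "
from h import *
st()
im=snap('top','t9'); s=snap('side','s9')
A=rect(im,'top',0,s=1.5);B=rect(s,'side',0,s=1.5)
for I in(A,B):
    for y in (75,25,-25,-75): cv2.line(I,(int((130-y)*1.5),0),(int((130-y)*1.5),15),(255,0,0),1)
    for x in range(0,-230,-50): cv2.line(I,(0,int((10-x)*1.5)),(12,int((10-x)*1.5)),(255,0,0),1)
cv2.imwrite('pics/r9.png',np.hstack([A,B])[:,:,::-1])"
```

```text
t 46.45 p [0.3756 0.0201 0.1833] q [-0.155  0.042 -0.458  1.083 -0.012 -0.154] closeline 90.0 z [-0.014 -0.01  -1.   ] gap 0.002 F [ 0.1 -0.2  0.4]
```

View pics/r9.png

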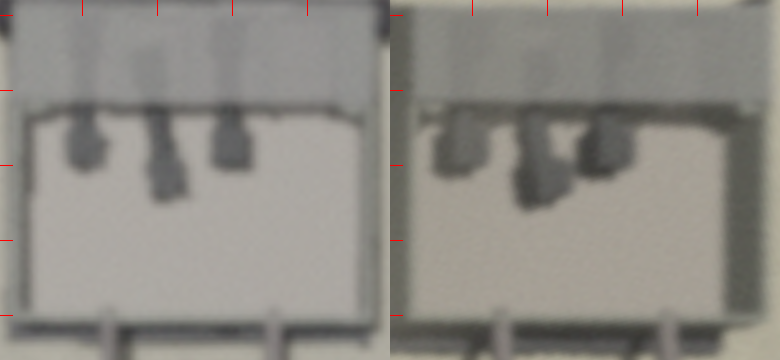

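B is now free of C: head at rectified (168,182), skew about 8°. I'll grip the head, straighten it and release.

Emit:
jog_arm(targets="0.03 -0.002 0 2; 0.035 -0.002 0 2; 0.04 -0.002 0 2; 0.04 -0.002 0 2.4; 0.04 -0.002 -0.03 0; 0 0 -0.04 0; 0 0 -0.03 0; 0 0 0 0; 0 0 0 0", jaw=0.036)

```text
t: 47.45
ee_pos: [0.5656, 0.0097, 0.0834]
orientation: [0.229, -3.121, 0.017]
ft_force: [1.3, 0.1, 0.9]
finger_gap: 0.426
grip_force: 0.0
```

```bash
python3 -c "
from h import *
st()"
```

```text
t 47.45 p [0.5656 0.0097 0.0834] q [-0.12   0.423 -0.222  0.936 -0.013 -0.267] closeline 98.41 z [-0.011 -0.012 -1.   ] gap 0.426 F [1.3 0.1 0.9]
```

Emit:
jog_arm(targets="-0.006 0.001 -0.025 0; 0 0 -0.02 0; 0 0 -0.01 0; 0 0 -0.004 0; 0 0 0 0")

```text
t: 47.95
ee_pos: [0.5597, 0.0106, 0.0248]
orientation: [0.229, -3.122, 0.018]
ft_force: [-0.4, -0.3, -0.5]
finger_gap: 0.421
grip_force: 0.0
```

Emit:
jog_arm(targets="0 0 0 0; 0 0 0 0; 0 0 0 0; 0 0 0 0; 0 0 0 0", jaw=0.01)

```text
t: 48.45
ee_pos: [0.5598, 0.0106, 0.0254]
orientation: [0.229, -3.123, 0.018]
ft_force: [-1.8, -0.2, 5.4]
finger_gap: 0.265
grip_force: 58.8
```

Emit:
jog_arm(targets="0 0.002 0 -2.1; 0 0.002 0 -2.1; 0 0.002 0 -2.1; 0 0.0015 0 -2.1; 0 0 0 0; 0 0 0 0")

```text
t: 49.05
ee_pos: [0.5599, 0.0182, 0.0253]
orientation: [0.001, -3.131, 0.016]
ft_force: [-1.3, 0.5, 6.8]
finger_gap: 0.266
grip_force: 59.1
```

Emit:
jog_arm(targets="0 0 0 0; 0 0 0 0; 0 0 0 0; 0 0 0.03 0; 0 0 0.04 0; 0 0 0.05 0; -0.04 0 0.03 8; -0.05 -0.01 0 8; -0.05 -0.01 0 8; -0.04 -0.01 0 8; 0 0 0 8; 0 0 0 8", jaw=0.036)

```text
t: 50.25
ee_pos: [0.3799, -0.0116, 0.1744]
orientation: [1.282, -2.861, 0.024]
ft_force: [0.6, -0.5, 1.0]
finger_gap: 0.421
grip_force: 0.0
```

```bash
cat >> h.py <<'E'
def twin(name,th=0):
    im=snap('top'); s=snap('side')
    A=rect(im,'top',th,s=1.5);B=rect(s,'side',th,s=1.5)
    for I in(A,B):
        for y in (75,25,-25,-75): cv2.line(I,(int((130-y)*1.5),0),(int((130-y)*1.5),15),(255,0,0),1)
        for x in range(0,-230,-50): cv2.line(I,(0,int((10-x)*1.5)),(12,int((10-x)*1.5)),(255,0,0),1)
    cv2.imwrite(f'pics/{name}.png',np.hstack([A,B])[:,:,::-1])
    return im,A
def ends(A):  # dark blob stats in open part of rectified top view: (u centre, bottom row)
    g=cv2.cvtColor(A,cv2.COLOR_RGB2GRAY)[118:300,40:350]
    n,l,stt,ce=cv2.connectedComponentsWithStats((g<125).astype(np.uint8))
    for i in range(1,n):
        if stt[i,4]>200: print('blob y(mm)',round(130-(ce[i][0]+40)/1.5,1),'bottom x(mm)',round(10-(stt[i,1]+stt[i,3]+118)/1.5,1),'w',stt[i,2]/1.5)
E
python3 -c "
from h import *
st()
im,A=twin('r10'); ends(A)"
```

```text
t 50.25 p [ 0.3799 -0.0116  0.1744] q [-0.233  0.043 -0.481  1.042 -0.016 -1.076] closeline 138.29 z [ 0.    -0.017 -1.   ] gap 0.421 F [ 0.6 -0.5  1. ]
blob y(mm) 73.3 bottom x(mm) -104.7 w 27.333333333333332
blob y(mm) 23.8 bottom x(mm) -124.7 w 26.666666666666668
blob y(mm) -24.4 bottom x(mm) -104.0 w 27.333333333333332
```

Emit:
jog_arm(targets="0.01 0.001 0 8.2; 0.01 0.001 0 8.2; 0.01 0.001 0 8.2; 0.01 0 0 8.2; 0.009 0 0 8.4; 0 0 -0.04 0; 0 0 -0.03 0; 0 0 -0.03 0; 0 0 0 0")

```text
t: 51.25
ee_pos: [0.4279, -0.008, 0.0714]
orientation: [2.198, -2.237, 0.018]
ft_force: [-0.3, 0.0, 0.4]
finger_gap: 0.423
grip_force: 0.0
```

```bash
python3 -c "
from h import *
st()"
```

```text
t 51.25 p [ 0.4279 -0.008   0.0714] q [-0.202  0.217 -0.588  0.759 -0.011 -1.756] closeline 178.99 z [ 0.005 -0.012 -1.   ] gap 0.423 F [-0.3  0.   0.4]
```

Emit:
jog_arm(targets="0.002 0 -0.02 0; 0 0 -0.01 0; 0 0 -0.004 0; 0 0 0 0")

```text
t: 51.65
ee_pos: [0.432, -0.0084, 0.0404]
orientation: [2.204, -2.236, 0.025]
ft_force: [-0.5, -0.6, 0.3]
finger_gap: 0.42
grip_force: 0.0
```

Emit:
jog_arm(targets="0 0 0 0; 0 0 0 0; 0 0 0 0; 0 0 0 0; 0 0 0 0", jaw=0.003)

```text
t: 52.15
ee_pos: [0.4304, -0.0084, 0.0407]
orientation: [2.203, -2.234, 0.024]
ft_force: [-11.1, -1.3, 17.9]
finger_gap: 0.11
grip_force: 58.7
```

Emit:
jog_arm(targets="0.001 0 0.005 0; 0.001 0 0.005 0; 0 0 0.004 0; 0.001 0 0.005 0; 0.001 0 0.005 0; 0.002 0 0.005 0; 0.001 0 0.005 0; 0.001 0 0.004 0; 0.002 0 0.005 0; 0.001 0 0.005 0; 0.002 0 0.004 0; 0.002 0 0.005 0")

```text
t: 53.35
ee_pos: [0.4441, -0.0085, 0.0966]
orientation: [2.201, -2.233, 0.02]
ft_force: [-8.9, -5.2, -8.1]
finger_gap: 0.113
grip_force: 58.6
```

Emit:
jog_arm(targets="0.001 0 0.004 0; 0.002 0 0.005 0; 0.002 0 0.004 0; 0.002 0 0.005 0; 0.002 0 0.004 0; 0.003 0 0.004 0; 0.002 0 0.005 0; 0.002 0 0.004 0; 0.003 0 0.004 0; 0.002 0 0.004 0; 0.003 0 0.005 0; 0.003 0 0.004 0")

```text
t: 54.55
ee_pos: [0.4701, -0.0086, 0.1487]
orientation: [2.2, -2.232, 0.019]
ft_force: [-23.4, -6.1, 4.3]
finger_gap: 0.109
grip_force: 59.0
```

Emit:
jog_arm(targets="0.003 0 0.004 0; 0.003 0 0.004 0; 0.002 0 0.003 0; 0.004 0 0.004 0; 0.003 0 0.004 0; 0.003 0 0.004 0; 0.003 0 0.003 0; 0.003 0 0.004 0; 0.004 0 0.004 0; 0.003 0 0.003 0; 0.004 0 0.003 0; 0.003 0 0.004 0")

```text
t: 55.75
ee_pos: [0.507, -0.0089, 0.1935]
orientation: [2.199, -2.231, 0.019]
ft_force: [-29.3, -7.6, 16.9]
finger_gap: 0.111
grip_force: 59.3
```

Emit:
jog_arm(targets="0 0 0 0; 0 0 0 0; 0 0 0 0; 0 0 0 0; 0 0 0 0; 0 0 0 0; 0 0 0 0; 0 0 0 0; 0 0 0 0; 0 0 0 0; 0 0 0 0; 0 0 0 0")

```text
t: 56.95
ee_pos: [0.5077, -0.0089, 0.1942]
orientation: [2.2, -2.232, 0.021]
ft_force: [-34.3, -7.1, 28.5]
finger_gap: 0.107
grip_force: 60.3
```

```bash
python3 -c "
from h import *
st()
im,A=twin('r11',.695)"
```

```text
t 56.95 p [ 0.5077 -0.0089  0.1942] q [-0.17   0.245 -0.176  1.143 -0.014 -1.726] closeline 179.17 z [ 0.004 -0.015 -1.   ] gap 0.107 F [-34.3  -7.1  28.5]
```

View pics/r11.png

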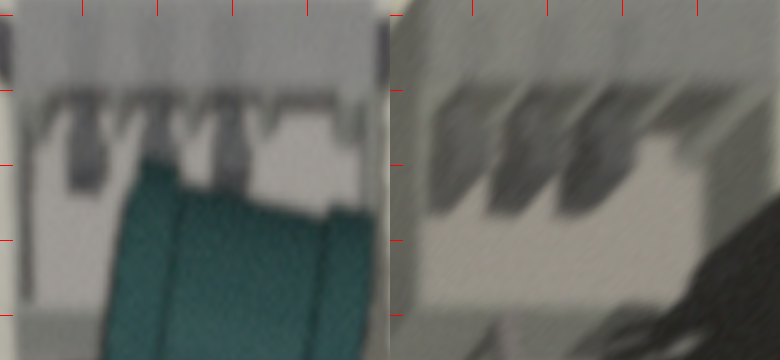

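All three bars now sit straight in their lanes at equal depth (tails all at row ~215 in the side view). Lowering.

Emit:
jog_arm(targets="-0.004 0 -0.004 0; -0.004 0 -0.003 0; -0.003 0 -0.003 0; -0.004 0 -0.004 0; -0.003 0 -0.004 0; -0.003 0 -0.003 0; -0.003 0 -0.004 0; -0.003 0 -0.004 0; -0.004 0 -0.004 0; -0.002 0 -0.003 0; -0.003 0 -0.004 0; -0.003 0 -0.004 0")

```text
t: 58.25
ee_pos: [0.4708, -0.0087, 0.15]
orientation: [2.202, -2.234, 0.025]
ft_force: [-19.1, -4.4, 19.2]
finger_gap: 0.107
grip_force: 60.3
```

Emit:
jog_arm(targets="-0.003 0 -0.004 0; -0.003 0 -0.005 0; -0.002 0 -0.004 0; -0.003 0 -0.004 0; -0.002 0 -0.004 0; -0.002 0 -0.005 0; -0.003 0 -0.004 0; -0.002 0 -0.004 0; -0.002 0 -0.005 0; -0.002 0 -0.004 0; -0.002 0 -0.005 0; -0.001 0 -0.004 0")

```text
t: 59.45
ee_pos: [0.4444, -0.0085, 0.0974]
orientation: [2.203, -2.235, 0.024]
ft_force: [-15.1, -2.2, 11.4]
finger_gap: 0.112
grip_force: 61.3
```

Emit:
jog_arm(targets="-0.002 0 -0.005 0; -0.002 0 -0.004 0; -0.001 0 -0.005 0; -0.002 0 -0.005 0; -0.001 0 -0.004 0; -0.001 0 -0.005 0; -0.002 0 -0.005 0; -0.001 0 -0.005 0; -0.001 0 -0.005 0; 0 0 -0.004 0; -0.001 0 -0.003 0; 0 0 0 0")

```text
t: 60.65
ee_pos: [0.4313, -0.0084, 0.0472]
orientation: [2.204, -2.235, 0.025]
ft_force: [-5.1, -1.9, -6.3]
finger_gap: 0.111
grip_force: 61.0
```

Emit:
jog_arm(targets="0 0 -0.002 0; 0 0 -0.002 0; 0 0 0 0")

```text
t: 60.95
ee_pos: [0.4307, -0.0084, 0.0431]
orientation: [2.203, -2.235, 0.024]
ft_force: [-7.4, -3.0, -1.9]
finger_gap: 0.11
grip_force: 62.3
```

Emit:
jog_arm(targets="0 0 -0.002 0; 0 0 0 0")

```text
t: 61.15
ee_pos: [0.4304, -0.0084, 0.0411]
orientation: [2.203, -2.234, 0.023]
ft_force: [-9.6, -2.0, -0.1]
finger_gap: 0.109
grip_force: 62.5
```

Emit:
jog_arm(targets="0 0 -0.001 0; 0 0 -0.001 0; 0 0 0 0")

```text
t: 61.45
ee_pos: [0.4306, -0.0084, 0.0407]
orientation: [2.204, -2.235, 0.025]
ft_force: [-22.6, 0.7, 44.2]
finger_gap: 0.108
grip_force: 67.2
```

Emit:
jog_arm(targets="0 0 -0.001 0; 0 0 -0.001 0; 0 0 0 0")

```text
t: 61.75
ee_pos: [0.4306, -0.0085, 0.0387]
orientation: [2.203, -2.235, 0.026]
ft_force: [-22.6, -1.0, 45.0]
finger_gap: 0.109
grip_force: 70.8
```

Emit:
jog_arm(targets="0 0 0.002 0; 0 0 0 0; 0 0 0 0; 0 0 0 0; 0 0 0.03 0; 0 0 0.04 0; 0 0 0.05 0; 0 0 0.05 0; 0 0 0.05 0; 0 0 0.05 0; 0 0 0 0", jaw=0.036)

```text
t: 62.85
ee_pos: [0.4338, -0.0087, 0.3145]
orientation: [-2.204, 2.235, -0.036]
ft_force: [0.8, -0.3, -0.2]
finger_gap: 0.419
grip_force: 0.0
```

Emit:
jog_arm(targets="0 -0.02 0 -4; 0.001 -0.03 0 -5; 0.001 -0.03 0 -5; 0.001 -0.03 0 -5; 0.001 -0.03 0 -5; 0.001 -0.03 0 -5; 0.001 -0.03 0 -5; 0.001 -0.03 0 -5; 0.001 -0.025 0 -5; 0.001 -0.015 0 0; 0 0 0 0", jaw=0.06)

```text
t: 63.95
ee_pos: [0.4409, -0.2797, 0.3083]
orientation: [1.206, -2.892, 0.021]
ft_force: [0.4, 1.4, 0.3]
finger_gap: 0.704
grip_force: 0.0
```

```bash
python3 -c "
from h import *
st()
im,A=twin('r12'); ends(A)
g=cv2.cvtColor(snap('side'),cv2.COLOR_RGB2GRAY)
print(proj('side',[.4454,-.2787,.223]))
n,l,s,ce=cv2.connectedComponentsWithStats((g<60).astype(np.uint8))
for i in range(1,n):
    if 15<s[i,4]<3000 : print(s[i],ce[i])
"
```

```text
t 63.95 p [ 0.4409 -0.2797  0.3083] q [-0.714  0.243  0.13   1.45  -0.013 -1.504] closeline 135.26 z [-0.002 -0.016 -1.   ] gap 0.704 F [0.4 1.4 0.3]
blob y(mm) 73.0 bottom x(mm) -102.7 w 26.0
blob y(mm) 23.2 bottom x(mm) -104.0 w 24.0
blob y(mm) -24.4 bottom x(mm) -103.3 w 25.333333333333332
[361.06170171 117.99588718]
[292 103   8  11  63] [294.92063492 108.12698413]
[359 112   6  15  59] [361.3220339  118.74576271]
[192 218   9  10  60] [195.53333333 222.75      ]
[194 238  17  17 194] [202.63402062 246.57731959]
[165 346  42  16 253] [184.96047431 353.50592885]
[282 395  42  25 272] [302.86029412 407.68014706]
[230 402  10   8  17] [235.52941176 406.82352941]
```

View pics/r12.png

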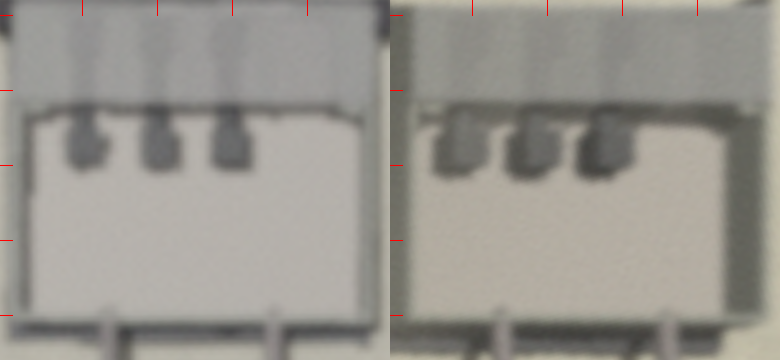

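Emit:
jog_arm(targets="0.003 0.001 -0.03 0; 0 0 -0.03 0; 0 0 -0.025 0; 0 0 -0.011 0; 0 0 0 0")

```text
t: 64.6
ee_pos: [0.4435, -0.2764, 0.2124]
orientation: [1.206, -2.892, 0.02]
ft_force: [-0.5, -0.8, 0.5]
finger_gap: 0.703
grip_force: 0.0
```

Emit:
jog_arm(targets="0 0 0 0; 0 0 0 0; 0 0 0 0; 0 0 0 0; 0 0 0 0; 0 0 0 0", jaw=0.01)

```text
t: 65.2
ee_pos: [0.4447, -0.2778, 0.2143]
orientation: [1.205, -2.895, 0.026]
ft_force: [2.1, 0.6, 6.1]
finger_gap: 0.244
grip_force: 58.4
```

```bash
python3 -c "
from h import *
st()
a=np.radians(np.linspace(174.9,90.3,34));p=.202*np.c_[np.cos(a),np.sin(a)]
d=np.diff(np.round(p,3),axis=0)
for k in(0,11,22):print('; '.join(f'{x:.3f} {y:.3f} 0 0' for x,y in d[k:k+11]))"
```

```text
t 65.2 p [ 0.4447 -0.2778  0.2143] q [-0.707  0.26  -0.099  1.2   -0.013 -1.496] closeline 135.21 z [ 0.001 -0.018 -1.   ] gap 0.244 F [2.1 0.6 6.1]
0.001 0.009 0 0; 0.001 0.009 0 0; 0.002 0.009 0 0; 0.002 0.008 0 0; 0.003 0.009 0 0; 0.003 0.009 0 0; 0.003 0.008 0 0; 0.004 0.008 0 0; 0.004 0.008 0 0; 0.004 0.008 0 0; 0.005 0.008 0 0
0.005 0.007 0 0; 0.006 0.008 0 0; 0.006 0.006 0 0; 0.006 0.007 0 0; 0.006 0.007 0 0; 0.007 0.006 0 0; 0.007 0.006 0 0; 0.007 0.005 0 0; 0.007 0.005 0 0; 0.008 0.005 0 0; 0.008 0.005 0 0
0.008 0.004 0 0; 0.008 0.003 0 0; 0.008 0.004 0 0; 0.009 0.003 0 0; 0.008 0.002 0 0; 0.009 0.003 0 0; 0.009 0.002 0 0; 0.009 0.001 0 0; 0.009 0.001 0 0; 0.009 0.001 0 0; 0.009 0.000 0 0
```

Emit:
jog_arm(targets="0.001 0.009 0 0; 0.001 0.009 0 0; 0.002 0.009 0 0; 0.002 0.008 0 0; 0.003 0.009 0 0; 0.003 0.008 0 0; 0.003 0.008 0 0; 0.004 0.008 0 0; 0.004 0.008 0 0; 0.004 0.008 0 0; 0.005 0.008 0 0")

```text
t: 66.3
ee_pos: [0.4763, -0.1862, 0.2142]
orientation: [1.203, -2.894, 0.027]
ft_force: [2.4, -4.8, 3.5]
finger_gap: 0.244
grip_force: 59.6
```

Emit:
jog_arm(targets="0.005 0.007 0 0; 0.006 0.008 0 0; 0.006 0.006 0 0; 0.006 0.007 0 0; 0.006 0.006 0 0; 0.007 0.006 0 0; 0.007 0.006 0 0; 0.007 0.005 0 0; 0.007 0.005 0 0; 0.008 0.005 0 0; 0.008 0.005 0 0")

```text
t: 67.4
ee_pos: [0.5477, -0.118, 0.214]
orientation: [1.204, -2.892, 0.019]
ft_force: [-10.5, 11.7, 15.5]
finger_gap: 0.243
grip_force: 60.8
```

```bash
python3 -c "
from h import *
st()"
```

```text
t 67.4 p [ 0.5477 -0.118   0.214 ] q [-3.500e-01  3.290e-01  1.000e-03  1.241e+00 -1.500e-02 -1.139e+00] closeline 135.21 z [-0.003 -0.014 -1.   ] gap 0.243 F [-10.5  11.7  15.5]
```

Emit:
jog_arm(targets="0.008 0.004 0 0; 0.008 0.003 0 0; 0.008 0.004 0 0; 0.009 0.003 0 0; 0.008 0.002 0 0; 0.009 0.003 0 0; 0.009 0.002 0 0; 0.009 0.001 0 0; 0.009 0.001 0 0; 0.009 0.001 0 0; 0.009 0 0 0; 0 0 0 0")

```text
t: 68.6
ee_pos: [0.6443, -0.0877, 0.2141]
orientation: [1.214, -2.897, 0.003]
ft_force: [0.6, 52.9, 13.8]
finger_gap: 0.232
grip_force: 59.6
```

```bash
cat >> h.py <<'E'
def lensfit():
    # fit lens centre from dark rim in top image (z=.193)
    g=cv2.cvtColor(snap('top'),cv2.COLOR_RGB2GRAY).astype(float)
    best=[]
    f,cx,cy,T=model('top'); t=np.linspace(0,2*np.pi,72,endpoint=False)
    for x in np.arange(.615,.675,.001):
        for y in np.arange(-.03,.02,.001):
            P=np.c_[x+.0475*np.cos(t),y+.0475*np.sin(t),np.full(72,.193)]
            C=(P-T[:3,3])@T[:3,:3]
            v=cv2.remap(g.astype(np.float32),(cx+f*C[:,0]/C[:,2]).astype(np.float32)[None],(cy+f*C[:,1]/C[:,2]).astype(np.float32)[None],cv2.INTER_LINEAR)
            best.append((np.median(v)+v.mean(),x,y))
    best.sort(); print('lens',np.round(best[:3],3))
E
python3 -c "
from h import *
st(); lensfit()"
```

```text
t 68.6 p [ 0.6443 -0.0877  0.2141] q [-0.26   0.489  0.262  1.343 -0.002 -1.053] closeline 135.47 z [-0.    -0.002 -1.   ] gap 0.232 F [ 0.6 52.9 13.8]
lens [[ 1.25835e+02  6.32000e-01 -7.00000e-03]
 [ 1.26674e+02  6.33000e-01 -7.00000e-03]
 [ 1.27690e+02  6.33000e-01 -8.00000e-03]]
```

Emit:
jog_arm(targets="0 -0.003 0 0; 0 -0.003 0 0; 0 0 0 0; 0 0 0 0")

```text
t: 69.05
ee_pos: [0.6436, -0.0879, 0.2142]
orientation: [-1.218, 2.892, 0.012]
ft_force: [-1.5, 92.3, 17.9]
finger_gap: 0.231
grip_force: 63.6
```

```bash
python3 -c "
from h import *
st(); lensfit()
im=snap('top'); cv2.imwrite('pics/t13c.png',cv2.resize(im[165:270,250:410],None,fx=4,fy=4,interpolation=cv2.INTER_CUBIC)[:,:,::-1])
print(regions_of('top','lens')[0]['xy'])"
```

```text
t 69.05 p [ 0.6436 -0.0879  0.2142] q [-0.265  0.489  0.262  1.345  0.008 -1.062] closeline 135.67 z [ 0.     0.008 -1.   ] gap 0.231 F [-1.5 92.3 17.9]
lens [[ 1.25431e+02  6.32000e-01 -7.00000e-03]
 [ 1.25478e+02  6.31000e-01 -7.00000e-03]
 [ 1.26285e+02  6.31000e-01 -8.00000e-03]]
[296.9, 194.5]
```

View pics/t13c.png

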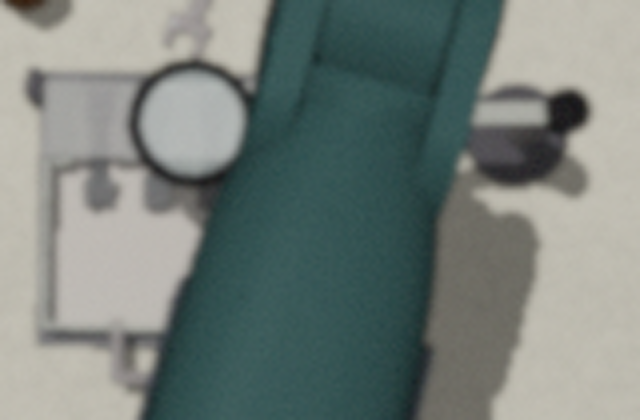

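The wrist force rose, so I'll back off at once, open and re-measure.

Emit:
jog_arm(targets="0 0.004 0 0; 0 0.005 0 0; 0 0.003 0 0; 0 0 0 0")

```text
t: 69.6
ee_pos: [0.6436, -0.0875, 0.214]
orientation: [1.207, -2.894, 0.02]
ft_force: [-4.5, 12.2, 7.2]
finger_gap: 0.228
grip_force: 59.1
```

Emit:
jog_arm(targets="0 0 0 0; 0 0 0 0; 0 0 0 0", jaw=0.06)

```text
t: 69.9
ee_pos: [0.644, -0.0896, 0.2132]
orientation: [1.204, -2.893, 0.023]
ft_force: [0.3, -0.1, -0.1]
finger_gap: 0.698
grip_force: 0.0
```

```bash
python3 -c "
from h import *
st(); lensfit()
im=snap('side','s14'); g=cv2.cvtColor(im,cv2.COLOR_RGB2GRAY)
cv2.imwrite('pics/s14c.png',cv2.resize(im[60:220,220:380],None,fx=3.5,fy=3.5,interpolation=cv2.INTER_CUBIC)[:,:,::-1])
"
```

```text
t 69.9 p [ 0.644  -0.0896  0.2132] q [-0.256  0.489  0.258  1.337 -0.016 -1.045] closeline 135.2 z [-0.001 -0.017 -1.   ] gap 0.698 F [ 0.3 -0.1 -0.1]
lens [[ 1.26730e+02  6.31000e-01 -7.00000e-03]
 [ 1.26821e+02  6.32000e-01 -7.00000e-03]
 [ 1.27956e+02  6.31000e-01 -8.00000e-03]]
```

View pics/s14c.png

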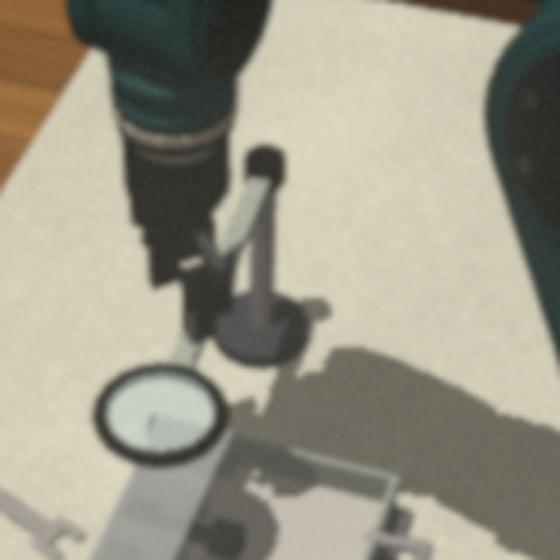

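Emit:
jog_arm(targets="0 0 0.03 0; -0.002 -0.002 0.03 7.5; -0.002 -0.002 0 7.5; -0.002 -0.002 0 7.5; -0.002 -0.001 0 7.5; 0 0 0 7.5; 0 0 0 7.5; 0 0 -0.03 0; 0 0 -0.03 0; 0 0 0 0")

```text
t: 71.0
ee_pos: [0.6343, -0.0961, 0.2098]
orientation: [2.222, -2.215, 0.018]
ft_force: [0.7, 0.9, 0.4]
finger_gap: 0.699
grip_force: 0.0
```

Emit:
jog_arm(targets="0 0 0 0; 0 0 0 0; 0 0 0 0; 0 0 0 0; 0 0 0 0; 0 0 0 0", jaw=0.01)

```text
t: 71.6
ee_pos: [0.6365, -0.0966, 0.2149]
orientation: [2.225, -2.217, 0.03]
ft_force: [-0.4, 1.2, 6.5]
finger_gap: 0.239
grip_force: 58.4
```

```bash
python3 -c "
from h import *
st(); lensfit()"
```

```text
t 71.6 p [ 0.6365 -0.0966  0.2149] q [-0.273  0.466  0.223  1.312 -0.01  -1.847] closeline -179.8 z [ 0.013 -0.014 -1.   ] gap 0.239 F [-0.4  1.2  6.5]
lens [[ 1.22820e+02  6.33000e-01 -7.00000e-03]
 [ 1.24712e+02  6.34000e-01 -7.00000e-03]
 [ 1.25152e+02  6.33000e-01 -8.00000e-03]]
```

Emit:
jog_arm(targets="0.002 0 0 0; 0.002 0 0 0; 0.002 0 0 0; 0.001 0 0 0; 0 0 0 0; 0 0 0 0")

```text
t: 72.25
ee_pos: [0.6427, -0.0965, 0.2148]
orientation: [2.223, -2.218, 0.027]
ft_force: [-7.0, 0.7, 10.7]
finger_gap: 0.24
grip_force: 58.9
```

Emit:
jog_arm(targets="0 0 0 0; 0 0 0 0; 0 0 0 0; 0 0 0.03 0; 0 0 0.04 0; 0 0 0.03 0; -0.03 -0.02 0 0; -0.04 -0.03 0 0; -0.04 -0.03 0 0; -0.04 -0.03 0 0; -0.04 -0.03 0 0; 0 0 0 0", jaw=0.06)

```text
t: 73.45
ee_pos: [0.4494, -0.2391, 0.3138]
orientation: [2.218, -2.221, 0.027]
ft_force: [1.3, 0.2, 0.7]
finger_gap: 0.703
grip_force: 0.0
```

```bash
python3 -c "
from h import *
st(); lensfit()
im=snap('top','t15'); cv2.imwrite('pics/t15c.png',cv2.resize(im[165:285,240:410],None,fx=4.5,fy=4.5,interpolation=cv2.INTER_CUBIC)[:,:,::-1])
s=snap('side','s15')
"
```

```text
t 73.45 p [ 0.4494 -0.2391  0.3138] q [-0.646  0.212  0.104  1.446 -0.005 -2.216] closeline 179.94 z [ 0.01  -0.014 -1.   ] gap 0.703 F [1.3 0.2 0.7]
lens [[ 1.42304e+02  6.43000e-01 -6.00000e-03]
 [ 1.42914e+02  6.42000e-01 -7.00000e-03]
 [ 1.42968e+02  6.41000e-01 -6.00000e-03]]
```

View pics/t15c.png

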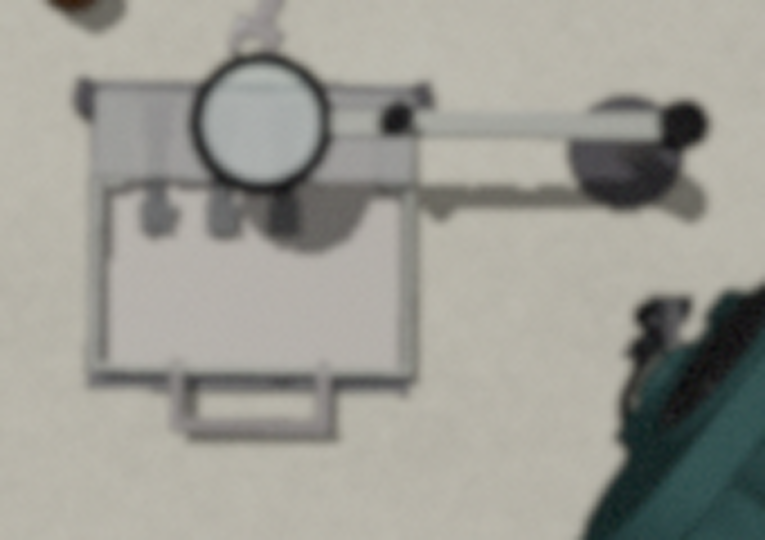

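The lens is at (0.643, -0.006), centred over the window. The tray is level, the three bars are at the stop and the bystanders are undisturbed. Handing in.

```bash
python3 -c "
from h import *
print(ctrl.job_done())"
```

```text
the job is handed in; nothing more can be done
None
```

I handed the job in with all three grey specimens end-on against the stop in their own lanes, the tray level and the lens centred over the window. It took a second tip to about 40° because one bar skewed on the first, and the wrist force briefly reached 92 N (limit 120 N) while I swung the magnifier back.

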